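# Check the snap-held weights on the sprung balance

## Task

Check the steel weights stored in the black carrying base, the largest first and going down in size: pull each out of its snap-in pocket, set it gently on the middle of the balance pan, alone and upright, let go and give the pan three seconds to settle, then stand it upright in the aluminium tray. When all the weights there are have been weighed, push the grey guard sleeve fully home over the balance's bare spigot; leave the other things on the bench alone.

Things in the scene. Friction and masses are not known exactly. Their poses are not given: they have to be found in the camera images.
- large: the large bare-steel check weight, about 0.48 kg, 113 mm tall, round about its z axis. Origin: centre of its underside, z up. From below: snap foot 48 mm diameter, 12 mm high (bevelled at its top), groove 42 mm diameter up to 30 mm, body 66 mm diameter from 30 to 75 mm, then a straight grip stem 26 mm diameter, 38 mm long, up to the top at 113 mm. May be absent (None).
- medium: the medium bare-steel check weight, about 0.34 kg, 98 mm tall, round about its z axis. Origin: centre of its underside, z up. From below: snap foot 48 mm diameter, 12 mm high (bevelled at its top), groove 42 mm diameter up to 30 mm, body 56 mm diameter from 30 to 60 mm, then a straight grip stem 26 mm diameter, 38 mm long, up to the top at 98 mm. May be absent (None).
- small: the small bare-steel check weight, about 0.22 kg, 86 mm tall, round about its z axis. Origin: centre of its underside, z up. From below: snap foot 48 mm diameter, 12 mm high (bevelled at its top), groove 42 mm diameter up to 30 mm, body 48 mm diameter from 30 to 48 mm, then a straight grip stem 26 mm diameter, 38 mm long, up to the top at 86 mm. May be absent (None).
- dock: black carrying base, fixed, 290 (x) x 120 x 22 mm, origin at its underside's centre. Three round pockets at x = -90, 0, 90 mm, floor 8 mm up, weights in any of them. Each has two sprung rollers at y = +-30 mm (housings to y = 57 mm, 33 mm high) that snap over the foot: pull straight up with 10 to 15 N besides the weight, until it is 30 mm up
- pocket0 (a point): centre of the pocket floor at x = -90 mm of the carrying base
- pocket1 (a point): centre of the pocket floor at x = 0 mm of the carrying base
- pocket2 (a point): centre of the pocket floor at x = 90 mm of the carrying base
- balance: grey balance case, fixed, 170 (x) x 230 (y) mm, top 50 mm high, origin at the centre of its underside. The pan lies over its y = 45 mm, the spigot stands at y = -75 mm.
- pan_top (a point): centre of the top face of the round aluminium balance pan, 120 mm diameter, 6 mm thick; empty it is 76 mm above the table; the sprung pan sinks under load
- pan (a joint): how far the sprung pan is pressed down, m: 0 empty, about 0.004 with the small, 0.0065 with the medium, 0.0095 with the large weight, 0.018 at the stop
- spigot_foot (a point): foot of the upright steel adjusting spigot, on the case's top face; the spigot is 35 mm diameter and 50 mm tall (the last 6 mm tapered), axis vertical
- sleeve: plain grey plastic guard sleeve, an open tube standing upright, 54 mm outer, 40 mm inner diameter, 65 mm long, 0.12 kg; origin at the centre of its lower end, z along its axis. Home on the spigot its lower end rests on the case's top face
- tray: fixed shallow aluminium tray 280 (x) x 130 (y) mm, rim 18 mm high, walls and floor 5 mm thick; origin at the centre of its underside
- multimeter: bystander: blue hand multimeter 150 x 75 x 35 mm lying flat; origin at its underside or middle, to be left alone
- meter: bystander: black analogue meter 130 x 110 x 50 mm; origin at its underside or middle, to be left alone
- screwdriver: bystander: screwdriver 150 mm long; origin at its underside or middle, to be left alone
- adapter: bystander: black plug adapter 55 x 30 x 28 mm; origin at its underside or middle, to be left alone
- cup: bystander: white mug 72 mm diameter, 90 mm high; origin at its underside or middle, to be left alone
- jar: bystander: amber jar 60 mm diameter, 75 mm high; origin at its underside or middle, to be left alone
Not all that is in view belongs to the job. Leave any pink or yellow look-alike of the medium alone.

How it is judged:
By the outcome, as a careful person would: the job done as asked, in the order asked, and still so for the second after the job is handed in, with the robot touching nothing.
Of large, medium, small only 2 to 3 are there at a start; the rules pass over those that are not, and their reading is None.
At some moment in a run one of sleeve may be knocked a few centimetres aside while the robot is not near it.
It also fails if it takes over 210 s, if anything falls off the work surface, if the arm or the gripper's body presses on something with over 40 N, if the wrist force passes 120 N, or if a joint passes its speed limit or range.

## Robot

A 6-joint arm with a two-finger parallel gripper is mounted at the origin on the work surface. World frame = base frame: x ahead of the robot, y to its left, z up, the work surface at z = 0. Lengths are in m, angles in rad, forces in N, time in s.
With the tool pointing down it reaches from about 0.35 to 0.975 m from the base axis. Payload 17.4 kg.
Tool frame: the origin (TCP) lies on the mounting face of the last link; the fingertips stand 173 mm ahead of it and the grasp point (between the pads) lies 155 mm ahead of it; z points along the fingers, y is the line along which they close (so a half turn about z gives the same grasp; the last joint's range is limited). The gripper opens to 85 mm and grips with 20 to 120 N. Pads are 22 mm wide; open, the fingers measure 114 mm over their backs; the gripper's body (76 mm by 85 mm) begins 54 mm behind the grasp point. The pads swing forward as they close: fully open they stand 13 mm farther back than shut.
Start: joints at [1.216, 0.116, 1.442, -0, 1.584, -0.038], TCP at [0.21, 0.641, 0.405] pointing down, gripper open.
Joint ranges: [-2.83, 2.83], [-0.83, 2.19], [0.07, 2.5], [-1.14, 4.28], [0.01, 3], [-2.97, 2.97]. Speed limits (rad/s): [1.89, 1.89, 2.22, 3.14, 3.14, 3.14].

## Interface

Orientations are given as a 3x3 rotation matrix whose columns are the frame's x, y, z axes.
In Python, from workcell import sense, camera, calibration, sign_off, recognise, spot_point gives the robot as it stands.
- The arm moves only by the tool arm_command, never from a script. Its arguments are lists of equal length, an entry for each row: "xyz": the shift along the tool's x, y, z in cm, a list of three; "yaw": the turn about the tool's z in degrees; "jaw": the finger opening in cm, from 0 to 8.54. In form: {"xyz": [[x, y, z], ...], "yaw": [yaw, ...], "jaw": [jaw, ...]}. A call has 1 to 8 rows; each row is the pose to reach, as a shift and turn from the pose commanded when the call began, along the tool's axes at that moment; what a row does not reach only later rows make up. A row lasts 1/10 s, in which the tool goes at most 50 mm and 8.59 degrees, less where a joint would pass 70% of its speed; a pose out of reach is approached as far as the arm can. A call with a gripper value outside its range is refused whole. The fingers move at their own pace and stop on an object; the grip force is fixed at half the most. Time passes only in rows, so rows that repeat a pose let the fingers close. It gives the time, the measured TCP pose, the force, the opening and the grip force at its end, in the units of the state.
- sense(): the state, without advancing time (a new reading comes with each control period).
- camera(name): name is "side" or "top" or "wrist"; returns the picture (480x640x3 uint8, blue, green, red); there is no depth.
- calibration(name): a dict with "mtx" (3x3 intrinsics, pixels), "rvec" (rotation vector, rad) and "tvec" (3), from world to camera coordinates, as OpenCV has them. Camera axes: x right, y down, z forward; pixel columns grow to the right and rows downward; lengths in m; the calibration is good to about 2 mm. A picture is of the moment at which its call begins: read the wrist's pose just before it. calibration takes no time and is no camera call; for the wrist camera it gives the pose at the moment of the call.
- sign_off(): hands the job in; it is judged then, once.
Trained networks look in the newest picture that a camera, given by its name, has taken for a name from the list of things; names that differ only in an ending like _2 or _b are one class to them, and where a whole thing is asked for, a point or a joint stands for the part that bears it (a point fixed in the world has none). Each returns a list of dicts, best first, with "conf" (0 to 1); they miss things now and then, are a little off and sometimes report something else, mostly with a low value. They report only what shows in the picture. A call takes as long as a camera call. They do not tell look-alikes from the thing itself.
- recognise(label, camera): "point" ([column, row] in pixels, amid what is visible of it).
- spot_point(label, camera): "point" ([column, row] in pixels: a listed point, or the origin of a listed thing).
The state is a dict: "time_s": time; "q": joint angles; "dq": joint speeds; "joint_torque": joint torques, N m; "eef_pos": TCP position; "orientation": TCP orientation; "force": force on the tool from outside, world axes, zero at the start; "wrist_torque": the same for the moment, N m; "width": opening from 0.0 (shut) to 1.0 (fully open); "grip_force": force on a finger pad.
Only numpy, scipy, OpenCV 4.12 (cv2) and the standard library are available. Lean on these libraries where they do the work, as an engineer would, in place of code of your own. Each camera call takes 0.05 s, during which the arm holds its last target. There are 200 camera calls.

## Working session

There is one attempt and no reset: what is moved stays moved. The work goes in short steps, Python scripts to look and compute and a tool call to move; the robot and the scene stay as the last step left them, time stands still between calls to the robot, and variables do not carry over. Pictures are saved under pics/ and viewed, at most 14 in all, crops included, and the job is handed in when it is done.

Besides the shell and the picture viewer there is one more tool, called after "Call:" as name([rows], argument=value, ...), one row to a line, values as JSON. arm_command: Moves the arm, as the interface text tells. Its arguments: {"type":"object","properties":{"xyz":{"type":"array","items":{"type":"array","items":{"type":"number"}}},"yaw":{"type":"array","items":{"type":"number"}},"jaw":{"type":"array","items":{"type":"number"}}},"required":["xyz","yaw","jaw"]}

```bash
mkdir -p pics; ls; cat > h.py <<'E'
import numpy as np, cv2
from workcell import sense, camera, calibration, sign_off, recognise, spot_point
def P(name):
    c=calibration(name); R=cv2.Rodrigues(np.array(c["rvec"],float))[0]
    return np.array(c["mtx"],float),R,np.array(c["tvec"],float).reshape(3)
def ray(name,px,cal=None):
    K,R,t=cal or P(name); d=R.T@np.linalg.inv(K)@np.array([px[0],px[1],1.]); return -R.T@t,d/np.linalg.norm(d)
def atz(name,px,z,cal=None):
    o,d=ray(name,px,cal); return o+d*(z-o[2])/d[2]
def tri(rays):
    A=np.zeros((3,3));b=np.zeros(3)
    for o,d in rays:
        M=np.eye(3)-np.outer(d,d);A+=M;b+=M@o
    x=np.linalg.solve(A,b); return x,max(np.linalg.norm((np.eye(3)-np.outer(d,d))@(x-o)) for o,d in rays)
def proj(name,X,cal=None):
    K,R,t=cal or P(name); p=K@(R@np.array(X)+t); return p[:2]/p[2]
E
python3 - <<'E'
from h import *
np.set_printoptions(precision=3,suppress=True)
for n in ("top","side"):
    cv2.imwrite(f"pics/{n}0.png",camera(n))
    o,d=ray(n,(320,240)); print(n,o,d)
for l in ["large","medium","small","pocket0","pocket1","pocket2","pan_top","spigot_foot","sleeve","tray","dock","balance"]:
    r=[]
    for n in ("top","side"):
        s=spot_point(l,n); r.append(s[0]["point"] if s else None); print(l,n,[(np.round(x["point"],1).tolist(),round(x["conf"],2)) for x in s[:4]])
    if None not in r:
        x,e=tri([ray("top",r[0]),ray("side",r[1])]); print("   ",x,e)
s=sense(); print(s["time_s"],s["eef_pos"],s["orientation"],s["force"])
E
```

```text
pics
top [ 0.372 -0.009  1.143] [ 0.206 -0.003 -0.979]
side [-0.322 -0.939  0.913] [ 0.587  0.587 -0.558]
large top [([441.8, 317.0], 0.65), ([437.0, 275.1], 0.49)]
large side [([359.2, 331.3], 0.97)]
    [ 0.435 -0.298  0.01 ] 0.00046953232978429063
medium top [([492.8, 305.8], 0.83), ([380.0, 303.2], 0.82), ([437.7, 273.9], 0.61)]
medium side [([390.4, 309.6], 0.89), ([319.5, 303.2], 0.74), ([413.4, 357.0], 0.58), ([210.6, 269.4], 0.25)]
    [ 0.45  -0.375  0.11 ] 0.008304531076837703
small top [([436.0, 239.0], 0.87)]
small side [([408.5, 293.6], 0.92)]
    [ 0.62  -0.29   0.002] 0.0015254273205713308
pocket0 top [([437.1, 270.0], 0.89), ([437.7, 240.7], 0.85), ([438.7, 316.7], 0.7)]
pocket0 side [([381.4, 310.2], 0.97), ([359.8, 332.1], 0.95), ([409.0, 292.0], 0.61)]
    [ 0.539 -0.285  0.002] 0.009585968144160257
pocket1 top [([437.1, 270.0], 0.89), ([437.7, 240.7], 0.85), ([438.7, 316.7], 0.7)]
pocket1 side [([381.4, 310.2], 0.97), ([359.8, 332.1], 0.95), ([409.0, 292.0], 0.61)]
    [ 0.539 -0.285  0.002] 0.009585968144160257
pocket2 top [([437.1, 270.0], 0.89), ([437.7, 240.7]
[... 387 characters left out ...]
0.73), ([470.8, 343.1], 0.69), ([212.9, 185.4], 0.47), ([281.7, 318.9], 0.42)]
    [ 0.604 -0.09   0.048] 0.0019556704456053418
sleeve top [([307.6, 312.5], 0.78), ([437.8, 239.1], 0.36)]
sleeve side [([265.9, 274.5], 0.81)]
    [ 0.439  0.012 -0.001] 0.00029961372989552554
tray top [([195.0, 276.7], 0.8)]
tray side [([224.8, 220.6], 0.8)]
    [0.517 0.278 0.005] 0.002802501690943154
dock top [([438.1, 277.8], 0.59)]
dock side [([384.1, 312.2], 0.55)]
    [ 0.526 -0.292  0.004] 0.0009821832480346468
balance top []
balance side [([323.8, 248.9], 0.68), ([469.5, 340.8], 0.3)]
1.3 [0.21  0.641 0.405] [[-0.95   0.312 -0.   ]
 [ 0.312  0.95  -0.   ]
 [ 0.    -0.    -1.   ]] [-1.147  0.073 -0.542]
```

View pics/top0.png

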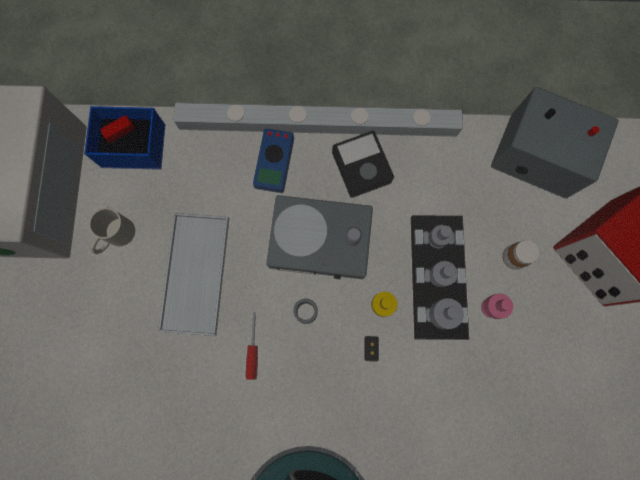

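View pics/side0.png

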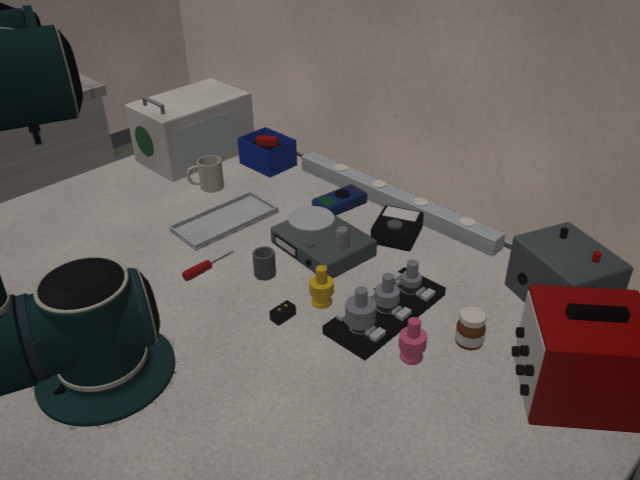

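The top view shows three steel weights in the dock: large (447,313), medium (443,273) and small (441,237). The look-alikes are yellow (385,303) and pink (498,306), both off the dock, and the steel row is the one I want. Sleeve (306,311), spigot (354,236), pan (300,230), tray (195,275). I'll move over the balance and dock and check with a close wrist crop.

Call:
arm_command([
  [-4, -3.5, 0],
  [-8, -7, 0],
  [-12, -10.5, 0],
  [-16, -14, 0],
  [-20, -17.5, 0],
  [-24, -21, 0],
  [-28, -24.5, 0],
  [-28, -24.5, 0],
], yaw=[-3, -6, -9, -12, -15, -18.2, -18.2, -18.2], jaw=[5, 5, 5, 5, 5, 5, 5, 5])

```text
time_s: 2.1
eef_pos: [0.4012, 0.3184, 0.4051]
orientation: [[-1.0, 0.001, 0.001], [0.001, 1.0, -0.0], [-0.001, -0.0, -1.0]]
force: [0.1, 0.1, -0.4]
width: 0.587
grip_force: 0.0
```

Call:
arm_command([
  [-2, -4.5, 0],
  [-4, -9, 0],
  [-6, -13.5, 0],
  [-8, -18, 0],
  [-10, -22.5, 0],
  [-12, -27, 0],
  [-13, -31, 0],
  [-13, -31, 0],
], yaw=[0, 0, 0, 0, 0, 0, 0, 0], jaw=[5, 5, 5, 5, 5, 5, 5, 5])

```text
time_s: 2.9
eef_pos: [0.5311, 0.0077, 0.4044]
orientation: [[-1.0, 0.003, -0.0], [0.003, 1.0, -0.001], [0.0, -0.001, -1.0]]
force: [0.3, -0.3, 0.1]
width: 0.586
grip_force: 0.0
```

```bash
python3 - <<'E'
from h import *
np.set_printoptions(precision=3,suppress=True)
c=P("wrist"); im=camera("wrist"); cv2.imwrite("pics/w1.png",im); print(ray("wrist",(320,240),c), c[0])
print(sense()["eef_pos"])
for l,z in [("pan_top",.076),("spigot_foot",.05),("sleeve",0.),("tray",0)]:
    for x in spot_point(l,"wrist")[:2]: print(l,x, atz("wrist",x["point"],z,c))
E
```

```text
(array([0.457, 0.009, 0.373]), array([ 0.293, -0.01 , -0.956])) [[336.245   0.    322.581]
 [  0.    336.245 239.223]
 [  0.      0.      1.   ]]
[0.531 0.009 0.404]
pan_top {'point': [350.0, 305.0], 'conf': 0.76} [0.615 0.035 0.076]
spigot_foot {'point': [233.1, 287.2], 'conf': 0.6} [ 0.607 -0.086  0.05 ]
tray {'point': [565.0, 194.2], 'conf': 0.84} [0.519 0.278 0.   ]
```

View pics/w1.png

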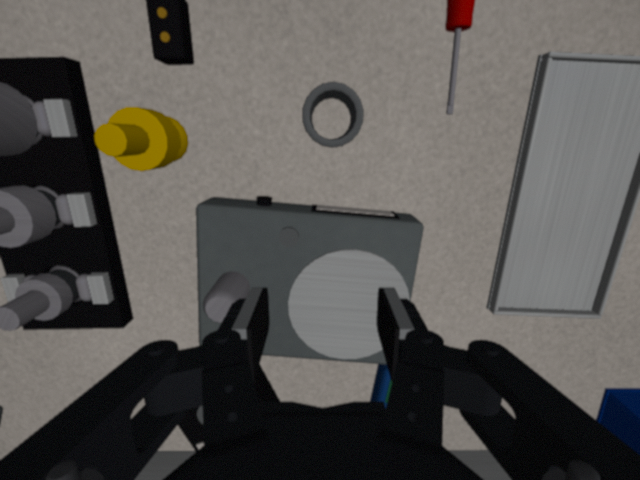

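The wrist view shows the pan's centre at about (351,304), the spigot top at (225,300), the sleeve rim at (333,113) and the tray's edges at (500–640, 55–312). Next I fit the pan in the top and wrist pictures and go on to the dock.

```bash
cat >> h.py <<'E'
def blob(im,seed,lo=12,show=False):
    m=np.zeros((482,642),np.uint8); g=cv2.GaussianBlur(im,(3,3),0)
    cv2.floodFill(g,m,tuple(int(v) for v in seed),0,(lo,)*3,(lo,)*3,4|cv2.FLOODFILL_MASK_ONLY|cv2.FLOODFILL_FIXED_RANGE|(255<<8))
    m=cv2.morphologyEx(m[1:-1,1:-1],cv2.MORPH_CLOSE,np.ones((5,5)))
    cs=cv2.findContours(m,cv2.RETR_EXTERNAL,cv2.CHAIN_APPROX_NONE)[0]; c=max(cs,key=cv2.contourArea); h=cv2.convexHull(c)
    return cv2.fitEllipse(h),cv2.minAreaRect(c),c
E
python3 - <<'E'
from h import *
np.set_printoptions(precision=4,suppress=True)
cw=P("wrist")
for n,f,s in [("wrist","w1",(330,300)),("top","top0",(300,235)),("side","side0",(312,218))]:
    cal=cw if n=="wrist" else P(n)
    im=cv2.imread(f"pics/{f}.png")
    for lo in (18,28):
        e=blob(im,s,lo)[0]; print(n,lo,e,atz(n,e[0],.076,cal))
for n,f,s in [("wrist","w1",(580,190)),("top","top0",(195,275))]:
    cal=cw if n=="wrist" else P(n)
    im=cv2.imread(f"pics/{f}.png")
    r=blob(im,s,28)[1]; print(n,r,[atz(n,p,.005,cal)[:2] for p in cv2.boxPoints(r)],atz(n,r[0],.005,cal))
E
```

```text
wrist 18 ((348.5249328613281, 304.0715026855469), (108.05952453613281, 120.33894348144531), 82.9316635131836) [0.613  0.0387 0.076 ]
wrist 28 ((289.2966613769531, 212.59674072265625), (578.5457153320312, 941.3466186523438), 84.97066497802734) [ 0.5214 -0.017   0.076 ]
top 18 ((300.0372619628906, 230.03121948242188), (50.988075256347656, 52.20241165161133), 83.00086975097656) [0.6176 0.0331 0.076 ]
top 28 ((299.9854431152344, 230.07627868652344), (52.13014221191406, 53.2126350402832), 81.75904846191406) [0.6175 0.0332 0.076 ]
side 18 ((282.1524658203125, 365.7082824707031), (404.14080810546875, 696.4740600585938), 104.2255630493164) [ 0.2096 -0.3028  0.076 ]
side 28 ((282.9474182128906, 387.83587646484375), (448.2626037597656, 719.851318359375), 105.10021209716797) [ 0.1737 -0.344   0.076 ]
wrist ((319.5, 228.5), (457.0, 639.0), 90.0) [array([ 0.3333, -0.2911]), array([0.3321, 0.3105]), array([0.8917, 0.4649]), array([ 0.8937, -0.4463])] [0.5554 0.0096 0.005 ]
top ((319.5, 291.0), (376.0, 639.0), 90.0) [array([0.944 , 0.8065]), array([ 0.9874, -0.8137]), array([ 0.0977, -0.7197]), array([0.0622, 0.6692])] [ 0.4887 -0.0145  0.005 ]
```

Call:
arm_command([
  [1, -4.5, 0],
  [1.5, -9, 0],
  [2.5, -13.5, 0],
  [3, -18, 0],
  [3.5, -22.5, 0],
  [4, -27, 0],
  [4, -30, 0],
  [4, -30, 0],
], yaw=[0, 0, 0, 0, 0, 0, 0, 0], jaw=[5, 5, 5, 5, 5, 5, 5, 5])

```text
time_s: 3.95
eef_pos: [0.4905, -0.2904, 0.4044]
orientation: [[-1.0, 0.001, -0.0], [0.001, 1.0, -0.0], [0.0, -0.0, -1.0]]
force: [0.5, 0.3, -0.3]
width: 0.588
grip_force: 0.0
```

```bash
python3 - <<'E'
from h import *
import pickle
np.set_printoptions(precision=4,suppress=True)
c=P("wrist"); im=camera("wrist"); cv2.imwrite("pics/w2.png",im); pickle.dump(c,open("w2.pkl","wb"))
print(sense()["eef_pos"])
for l,z in [("large",.008),("medium",.008),("small",.008),("pocket0",.008),("pan_top",.076)]:
    for x in spot_point(l,"wrist")[:4]: print(l,x, atz("wrist",x["point"],z,c))
for l in ("large","medium","small"):
    print(l,"vis",recognise(l,"wrist")[:2])
E
```

```text
[ 0.4907 -0.2889  0.4045]
large {'point': [319.1, 160.6], 'conf': 0.96} [ 0.4402 -0.2936  0.008 ]
medium {'point': [318.4, 239.1], 'conf': 0.86} [ 0.5271 -0.2947  0.008 ]
medium {'point': [214.8, 177.1], 'conf': 0.78} [ 0.4574 -0.4057  0.008 ]
medium {'point': [443.6, 177.3], 'conf': 0.74} [ 0.4577 -0.1599  0.008 ]
medium {'point': [321.9, 312.0], 'conf': 0.38} [ 0.6196 -0.2908  0.008 ]
small {'point': [319.5, 310.9], 'conf': 0.76} [ 0.6181 -0.2937  0.008 ]
small {'point': [509.7, 321.8], 'conf': 0.69} [ 0.633  -0.0607  0.008 ]
pocket0 {'point': [324.3, 311.5], 'conf': 0.7} [ 0.6189 -0.2879  0.008 ]
large vis [{'point': [317.5, 165.1], 'conf': 0.83}]
medium vis [{'point': [460.6, 181.7], 'conf': 0.74}, {'point': [320.1, 255.7], 'conf': 0.72}]
small vis [{'point': [322.7, 330.4], 'conf': 0.79}]
```

View pics/w2.png

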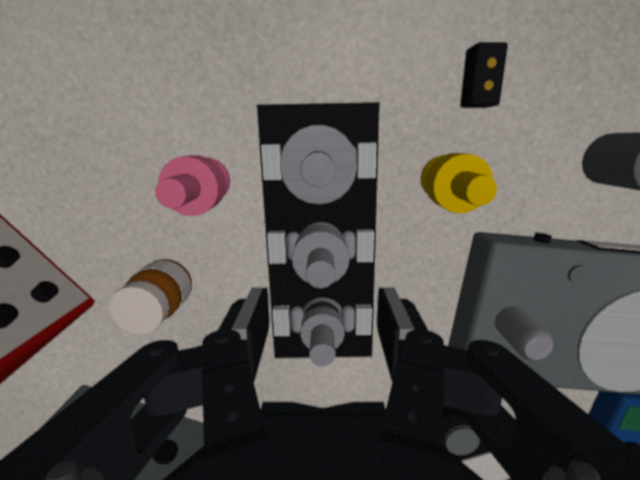

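Close view: the steel stem tops are large (319,168), medium (321,267) and small (322,353), all in the black dock. Pink (175,190) and yellow (480,187) stand outside it. That confirms the choice.

```bash
python3 - <<'E'
from h import *
import pickle
np.set_printoptions(precision=4,suppress=True)
c=pickle.load(open("w2.pkl","rb"))
for l,p,z in [("L",(319,168),.121),("M",(321,267),.106),("S",(322,353),.094)]: print(l,atz("wrist",p,z,c),"top px",proj("top",atz("wrist",p,z,c)))
im=cv2.imread("pics/top0.png")[205:345,340:520]; cv2.imwrite("pics/c1.png",cv2.resize(im,None,fx=4.4,fy=4.2,interpolation=cv2.INTER_CUBIC))
w=cv2.imread("pics/w2.png")
for q,z in [((258,104),.022),((379,102),.022),((275,357),.022),((371,355),.022)]: print(atz("wrist",q,z,c))
# spigot top from wrist, height .1
print("spig",atz("wrist",(538,345),.1,c))
E
```

```text
L [ 0.4382 -0.2925  0.121 ] top px [452.6184 313.0046]
M [ 0.5222 -0.2912  0.106 ] top px [448.9547 273.9807]
S [ 0.616  -0.2905  0.094 ] top px [445.9712 232.6282]
[ 0.3855 -0.3527  0.022 ]
[ 0.3838 -0.2351  0.022 ]
[ 0.6732 -0.3481  0.022 ]
[ 0.6703 -0.231   0.022 ]
spig [ 0.603 -0.088  0.1  ]
```

View pics/c1.png

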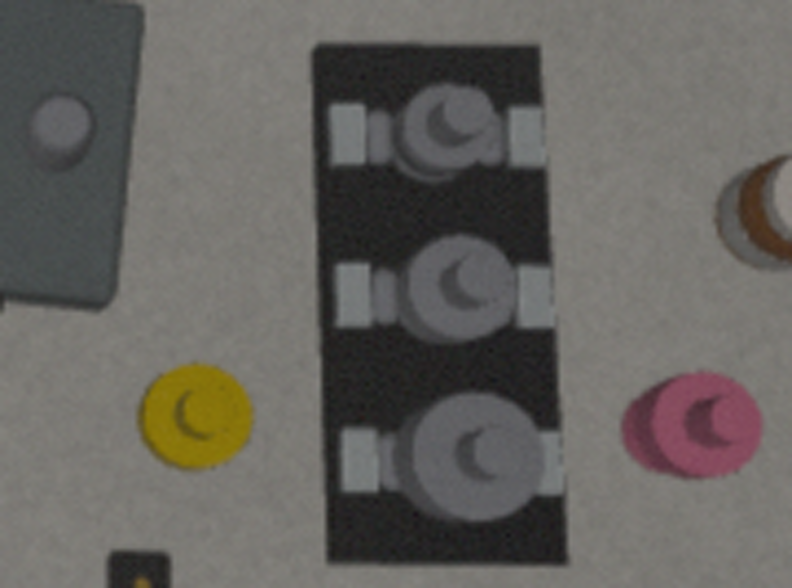

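Call:
arm_command([
  [4, -0.2, 2],
  [5.4, -0.2, 5],
  [5.4, -0.2, 8],
  [5.4, -0.2, 11],
  [5.4, -0.2, 13],
  [5.4, -0.2, 14.2],
  [5.4, -0.2, 14.2],
  [5.4, -0.2, 14.2],
], yaw=[0, 0, 0, 0, 0, 0, 0, 0], jaw=[5, 5, 5, 5, 5, 5, 5, 5])

```text
time_s: 5.2
eef_pos: [0.4368, -0.2906, 0.2637]
orientation: [[-1.0, -0.001, 0.001], [-0.001, 1.0, -0.001], [-0.001, -0.001, -1.0]]
force: [-0.6, 0.4, 0.9]
width: 0.583
grip_force: 0.0
```

```bash
python3 - <<'E'
from h import *
cv2.imwrite("pics/w3.png",camera("wrist")); print(sense()["eef_pos"],sense()["force"])
E
```

```text
[ 0.43686372 -0.29068686  0.26401358] [-0.15849357  0.0714331  -0.68044571]
```

View pics/w3.png

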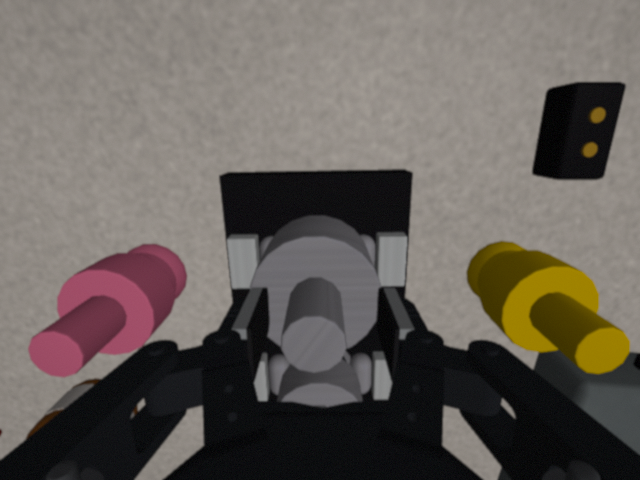

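The stem top is at (313,343), between the pads but a little left, which is -y. I'll compute the exact offset.

```bash
python3 - <<'E'
from h import *
c=P("wrist");print(atz("wrist",(314,343),.121,c),sense()["eef_pos"],proj("wrist",sense()["eef_pos"]+np.array([0,0,-.155]),c))
E
```

```text
[ 0.438477   -0.29348509  0.121     ] [ 0.43686372 -0.29068686  0.26401358] [321.44928449 322.71430445]
```

Call:
arm_command([
  [-0.15, -0.28, 0.2],
  [-0.15, -0.28, 0.2],
  [-0.15, -0.28, 0.2],
  [-0.15, -0.28, 0.2],
  [-0.15, -0.28, 0.2],
  [-0.15, -0.28, 0.2],
  [-0.15, -0.28, 0.2],
  [-0.15, -0.28, 0.2],
], yaw=[0, 0, 0, 0, 0, 0, 0, 0], jaw=[5, 3, 2, 2, 2, 2, 2, 2])

```text
time_s: 6.05
eef_pos: [0.4382, -0.2935, 0.2612]
orientation: [[-1.0, -0.001, 0.001], [-0.001, 1.0, -0.001], [-0.001, -0.001, -1.0]]
force: [-0.1, -2.7, 5.7]
width: 0.289
grip_force: 58.8
```

Call:
arm_command([
  [0, 0, -0.3],
  [0, 0, -0.6],
  [0, 0, -1],
  [0, 0, -1.5],
  [0, 0, -2],
  [0, 0, -2.8],
  [0, 0, -3.6],
  [0, 0, -4.4],
], yaw=[0, 0, 0, 0, 0, 0, 0, 0], jaw=[2, 2, 2, 2, 2, 2, 2, 2])

```text
time_s: 6.85
eef_pos: [0.4382, -0.2934, 0.3062]
orientation: [[-1.0, -0.001, 0.001], [-0.001, 1.0, -0.001], [-0.001, -0.001, -1.0]]
force: [0.3, 0.0, -3.2]
width: 0.289
grip_force: 61.1
```

Call:
arm_command([
  [0, 0, -3],
  [0, 0, -6],
  [0, 0, -9],
  [0, 0, -9],
  [0, 0, -9],
], yaw=[0, 0, 0, 0, 0], jaw=[2, 2, 2, 2, 2])

```text
time_s: 7.35
eef_pos: [0.438, -0.2933, 0.3951]
orientation: [[-1.0, -0.001, 0.001], [-0.001, 1.0, -0.001], [-0.001, -0.001, -1.0]]
force: [-0.2, -0.7, -5.2]
width: 0.286
grip_force: 61.5
```

```bash
python3 - <<'E'
from h import *
im=camera("wrist");cv2.imwrite("pics/w4.png",im[150:480,120:520]); s=sense();print(s["eef_pos"],s["force"],s["width"],s["grip_force"])
t=camera("top");cv2.imwrite("pics/t4.png",t)
for n in ("top",):
  print(spot_point("pan_top",n)[:1], spot_point("sleeve",n)[:1])
E
```

```text
[ 0.4379605  -0.29327728  0.39393272] [-0.24510612 -0.23409574 -4.84679759] 0.286201365277176 61.43733859062195
[{'point': [300.9, 230.7], 'conf': 0.97}] [{'point': [306.4, 312.8], 'conf': 0.62}]
```

View pics/w4.png

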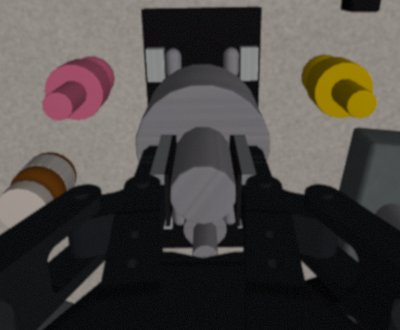

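Large is out and held (4.8 N). Carry it over the pan.

Call:
arm_command([
  [-1.5, 3, 0],
  [-4, 7, 0],
  [-6.5, 11.5, 0],
  [-9, 16, 0],
  [-11.5, 20.5, 0],
  [-14, 25, 0],
  [-16, 29, 0],
  [-17.4, 32, 0],
], yaw=[0, 0, 0, 0, 0, 0, 0, 0], jaw=[2, 2, 2, 2, 2, 2, 2, 2])

```text
time_s: 8.35
eef_pos: [0.6127, 0.0297, 0.3934]
orientation: [[-1.0, -0.002, -0.002], [-0.002, 1.0, 0.0], [0.002, 0.0, -1.0]]
force: [-0.7, -0.4, -4.0]
width: 0.288
grip_force: 61.2
```

Call:
arm_command([
  [-0.35, 0.7, 0],
  [-0.35, 0.7, 2],
  [-0.35, 0.7, 4],
  [-0.35, 0.7, 5.2],
  [-0.35, 0.7, 5.2],
  [-0.35, 0.7, 5.2],
], yaw=[0, 0, 0, 0, 0, 0], jaw=[2, 2, 2, 2, 2, 2])

```text
time_s: 8.95
eef_pos: [0.6153, 0.0334, 0.3431]
orientation: [[-1.0, -0.0, 0.0], [-0.0, 1.0, -0.0], [-0.0, -0.0, -1.0]]
force: [1.3, -0.7, -3.5]
width: 0.292
grip_force: 61.2
```

```bash
python3 - <<'E'
from h import *
c=P("wrist");im=camera("wrist");cv2.imwrite("pics/w5.png",im); s=sense();print(s["eef_pos"],s["force"],s["width"],s["grip_force"])
cv2.imwrite("pics/s5.png",camera("side")); t=camera("top");cv2.imwrite("pics/t5.png",t)
a=cv2.resize(im[150:480,120:520],(400,330));b=cv2.imread("pics/s5.png")[150:315,230:430];d=t[180:345,220:420]
r=np.hstack([a,np.vstack([b,d]) if 0 else cv2.resize(np.vstack([b,d]),(200*1,330))]);cv2.imwrite("pics/m5.png",cv2.resize(r,(800,440)))
E
```

```text
[0.61537758 0.03349484 0.34368025] [-0.47505682 -0.6074953  -4.17297441] 0.28714948437859633 61.189284324645996
```

View pics/m5.png

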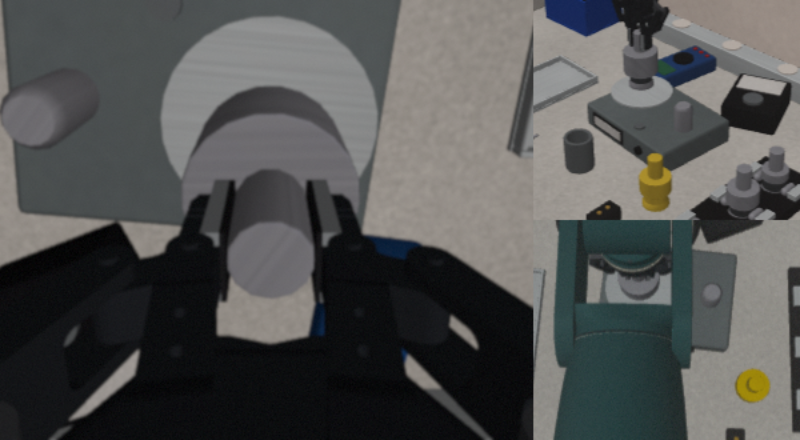

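The held large weight hangs over the pan (top edge at crop (270,15), sides at 161 and 378), clear of the spigot. I'll get the pan centre from those edges.

```bash
python3 - <<'E'
from h import *
c=P("wrist")
f=lambda x,y:atz("wrist",(x/1.3325+120,y/1.3333+150),.076,c)
pts=[f(161,118),f(378,115),f(270,15),f(200,42),f(340,42),f(170,80),f(370,80)]
from scipy.optimize import least_squares
r=least_squares(lambda p:[np.hypot(q[0]-p[0],q[1]-p[1])-.06 for q in pts],[.615,.033]); print(r.x,r.fun)
E
```

```text
[0.6183666  0.03410659] [ 2.10767393e-04 -5.91900837e-05  7.17629135e-04 -5.18458123e-04
 -3.77359127e-04 -1.27594475e-04  7.49850487e-05]
```

Call:
arm_command([
  [-0.3, 0, 0.6],
  [-0.3, 0, 1.0],
  [-0.3, 0, 1.2],
  [-0.3, 0, 1.4],
  [-0.3, 0, 1.6],
  [-0.3, 0, 1.8],
  [-0.3, 0, 2.0],
  [-0.3, 0, 2.0],
], yaw=[0, 0, 0, 0, 0, 0, 0, 0], jaw=[2, 2, 2, 2, 2, 2, 2, 2])

```text
time_s: 9.9
eef_pos: [0.6183, 0.0337, 0.3226]
orientation: [[-1.0, -0.001, 0.0], [-0.001, 1.0, -0.0], [-0.0, -0.0, -1.0]]
force: [-0.0, -0.4, -1.0]
width: 0.289
grip_force: 61.4
```

```bash
python3 - <<'E'
from h import *
for i in range(3):
  camera("side"); s=sense();print(s["eef_pos"],s["force"],s["width"],s["grip_force"])
E
```

```text
[0.61827927 0.03375565 0.32278464] [-0.68786906 -0.87691145 -1.15632541] 0.28407913927800255 61.40858173370361
[0.61828357 0.0337744  0.32291633] [-0.51476793 -0.30460558 -1.7835139 ] 0.28543511989543285 61.40913963317871
[0.61828935 0.03375646 0.32291796] [-0.96349049  0.90717156 -0.81826351] 0.288549410512642 61.40854239463806
```

Call:
arm_command([
  [0, 0, 0.1],
  [0, 0, 0.2],
  [0, 0, 0.25],
  [0, 0, 0.25],
  [0, 0, 0.25],
  [0, 0, 0.25],
  [0, 0, 0.25],
  [0, 0, 0.25],
], yaw=[0, 0, 0, 0, 0, 0, 0, 0], jaw=[2, 2, 2, 2, 2.8, 3.5, 5, 5])

```text
time_s: 10.85
eef_pos: [0.6183, 0.0338, 0.3202]
orientation: [[-1.0, -0.001, 0.0], [-0.001, 1.0, 0.0], [-0.0, 0.0, -1.0]]
force: [-0.5, 0.7, -1.0]
width: 0.582
grip_force: 0.0
```

Call:
arm_command([
  [0, 0, -0.5],
  [0, 0, -1],
  [0, 0, -1],
  [0, 0, -1],
  [0, 0, -1],
  [0, 0, -1],
  [0, 0, -1],
  [0, 0, -1],
], yaw=[0, 0, 0, 0, 0, 0, 0, 0], jaw=[5, 5, 5, 5, 5, 5, 5, 5])

```text
time_s: 11.65
eef_pos: [0.6183, 0.0337, 0.3301]
orientation: [[-1.0, -0.001, -0.0], [-0.001, 1.0, -0.0], [0.0, -0.0, -1.0]]
force: [1.0, 0.0, -0.5]
width: 0.583
grip_force: 0.0
```

Call:
arm_command([
  [0, 0, 0],
  [0, 0, 0],
  [0, 0, 0],
  [0, 0, 0],
  [0, 0, 0],
  [0, 0, 0],
  [0, 0, 0],
  [0, 0, 0],
], yaw=[0, 0, 0, 0, 0, 0, 0, 0], jaw=[5, 5, 5, 5, 5, 5, 5, 5])

```text
time_s: 12.45
eef_pos: [0.6183, 0.0338, 0.3302]
orientation: [[-1.0, -0.001, 0.0], [-0.001, 1.0, 0.0], [-0.0, 0.0, -1.0]]
force: [0.4, 0.3, 0.3]
width: 0.586
grip_force: 0.0
```

Call:
arm_command([
  [0, 0, 0],
  [0, 0, 0],
  [0, 0, 0],
  [0, 0, 0],
  [0, 0, 0],
  [0, 0, 0],
  [0, 0, 0],
  [0, 0, 0],
], yaw=[0, 0, 0, 0, 0, 0, 0, 0], jaw=[5, 5, 5, 5, 5, 5, 5, 5])

```text
time_s: 13.25
eef_pos: [0.6183, 0.0338, 0.3302]
orientation: [[-1.0, -0.001, 0.0], [-0.001, 1.0, 0.0], [-0.0, 0.0, -1.0]]
force: [-0.4, 0.7, 0.4]
width: 0.585
grip_force: 0.0
```

Call:
arm_command([
  [0, 0, 0],
  [0, 0, 0],
  [0, 0, 0],
  [0, 0, 0],
  [0, 0, 0],
  [0, 0, 0],
  [0, 0, 0],
  [0, 0, 0],
], yaw=[0, 0, 0, 0, 0, 0, 0, 0], jaw=[5, 5, 5, 5, 5, 5, 5, 5])

```text
time_s: 14.05
eef_pos: [0.6183, 0.0338, 0.3302]
orientation: [[-1.0, -0.001, -0.0], [-0.001, 1.0, 0.0], [0.0, 0.0, -1.0]]
force: [0.1, -0.1, 0.2]
width: 0.584
grip_force: 0.0
```

```bash
python3 - <<'E'
from h import *
c=P("wrist");im=camera("wrist"); s=sense();print(s["eef_pos"],s["force"],s["width"],s["grip_force"])
sd=camera("side"); r=np.hstack([im[150:480,120:520],cv2.resize(sd[150:315,230:430],(400,330))]);cv2.imwrite("pics/m6.png",r)
# tray fit from w1 corners via top camera
for p in [(176,214),(228,217),(162,331),(215,334)]: print(atz("top",p,.018)[:2])
E
```

```text
[0.61828397 0.03376    0.3301989 ] [-0.04259077  0.50512022  0.11035526] 0.5843133703277231 0.0
[0.66241326 0.33279287]
[0.65830387 0.20819387]
[0.38696904 0.34169807]
[0.38340007 0.22068242]
```

View pics/m6.png

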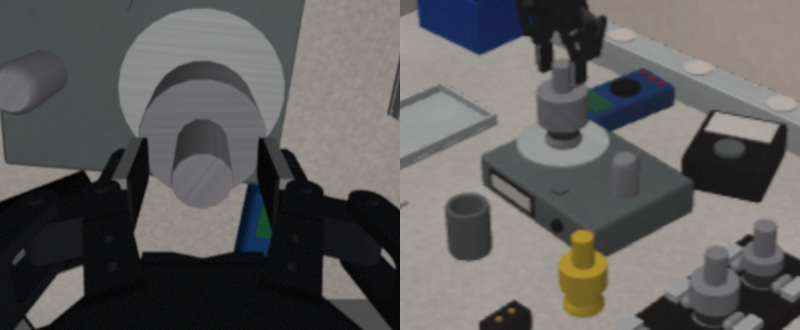

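Large stands upright mid-pan, released, with over 3 s to settle (crop centre (560,140), pan below it). Regrasp and carry to the tray.

Call:
arm_command([
  [0, 0, 0.5],
  [0, 0, 0.9],
  [0, 0, 0.9],
  [0, 0, 0.9],
  [0, 0, 0.9],
  [0, 0, 0.9],
  [0, 0, 0.9],
  [0, 0, 0.9],
], yaw=[0, 0, 0, 0, 0, 0, 0, 0], jaw=[5, 5, 3.5, 2, 2, 2, 2, 2])

```text
time_s: 14.95
eef_pos: [0.6182, 0.0338, 0.3213]
orientation: [[-1.0, -0.001, 0.0], [-0.001, 1.0, -0.0], [-0.0, -0.0, -1.0]]
force: [-1.1, -0.4, -0.6]
width: 0.286
grip_force: 58.8
```

Call:
arm_command([
  [0, 0, -0.5],
  [0, 0, -1.5],
  [0, 0, -3],
  [0, 0, -6],
  [1, 2, -9],
  [3, 4, -9],
  [5, 7, -9],
  [5, 7, -9],
], yaw=[0, 0, 0, 0, 0, 0, 0, 0], jaw=[2, 2, 2, 2, 2, 2, 2, 2])

```text
time_s: 15.75
eef_pos: [0.5664, 0.106, 0.4131]
orientation: [[-1.0, -0.003, 0.001], [-0.003, 1.0, 0.001], [-0.001, 0.001, -1.0]]
force: [1.3, 0.0, -3.8]
width: 0.283
grip_force: 59.9
```

Call:
arm_command([
  [2.5, 3.5, 0],
  [5, 7, 0],
  [8, 10.5, 0],
  [11, 14, 0],
  [13.4, 17.5, 0],
  [13.4, 17.5, 4],
  [13.4, 17.5, 8],
  [13.4, 17.5, 8],
], yaw=[0, 0, 0, 0, 0, 0, 0, 0], jaw=[2, 2, 2, 2, 2, 2, 2, 2])

```text
time_s: 16.55
eef_pos: [0.4333, 0.2784, 0.3271]
orientation: [[-1.0, -0.002, -0.006], [-0.001, 1.0, -0.003], [0.006, -0.003, -1.0]]
force: [-0.7, -0.3, -4.2]
width: 0.287
grip_force: 60.4
```

```bash
python3 - <<'E'
from h import *
c=P("wrist");im=camera("wrist"); s=sense();print(s["eef_pos"],s["force"],s["width"],s["grip_force"])
sd=camera("side"); r=np.hstack([im[120:480,80:560],cv2.resize(sd[140:290,140:340],(480,360))]);cv2.imwrite("pics/m7.png",cv2.resize(r,(800,300)))
E
```

```text
[0.4339661  0.2784121  0.33051844] [ 0.27160108 -0.32630154 -2.58795857] 0.2879409259077827 60.433069467544556
```

View pics/m7.png

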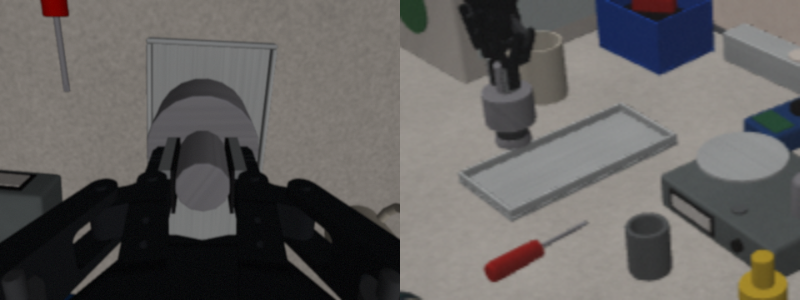

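Large hangs centred over the tray's near third (wrist crop (205,130), tray rim (148–275, 40)). Lower it.

Call:
arm_command([
  [0, 0, 3],
  [0, 0, 5.5],
  [0, 0, 6.4],
  [0, 0, 6.7],
  [0, 0, 6.8],
  [0, 0, 6.9],
  [0, 0, 7.0],
  [0, 0, 7.0],
], yaw=[0, 0, 0, 0, 0, 0, 0, 0], jaw=[2, 2, 2, 2, 2, 2, 2, 2])

```text
time_s: 17.45
eef_pos: [0.4342, 0.2787, 0.2618]
orientation: [[-1.0, -0.001, 0.001], [-0.001, 1.0, 0.0], [-0.001, 0.0, -1.0]]
force: [0.3, -0.2, -4.9]
width: 0.286
grip_force: 60.7
```

```bash
python3 - <<'E'
from h import *
for i in range(2):
  camera("side"); s=sense();print(s["eef_pos"],s["force"],s["width"],s["grip_force"])
E
```

```text
[0.43411281 0.27865463 0.26164786] [-0.76922709  0.35011836 -5.01894949] 0.28556910226346327 60.70451259613037
[0.43409851 0.27863866 0.26151969] [-0.38355097  0.51044601 -3.91018276] 0.28592539561319474 60.70562124252319
```

Call:
arm_command([
  [0, 0, 0.1],
  [0, 0, 0.2],
  [0, 0, 0.3],
  [0, 0, 0.3],
  [0, 0, 0.3],
], yaw=[0, 0, 0, 0, 0], jaw=[2, 2, 2, 2, 2])

```text
time_s: 18.05
eef_pos: [0.4341, 0.2786, 0.2583]
orientation: [[-1.0, -0.001, 0.0], [-0.001, 1.0, 0.0], [-0.0, 0.0, -1.0]]
force: [0.8, 0.1, -1.4]
width: 0.291
grip_force: 61.1
```

Call:
arm_command([
  [0, 0, 0],
  [0, 0, 0],
  [0, 0, 0],
  [0, 0, -3],
  [0, 0, -7],
  [0, 0, -11],
  [0, 0, -14],
  [0, 0, -14],
], yaw=[0, 0, 0, 0, 0, 0, 0, 0], jaw=[3, 4, 5, 5, 5, 5, 5, 5])

```text
time_s: 18.85
eef_pos: [0.4342, 0.2787, 0.403]
orientation: [[-1.0, -0.001, 0.006], [-0.001, 1.0, 0.003], [-0.006, 0.003, -1.0]]
force: [-0.0, 0.9, -0.2]
width: 0.583
grip_force: 0.0
```

Call:
arm_command([
  [0, -4, 0],
  [-1, -9, 0],
  [-2, -14, 0],
  [-3, -19, 0],
  [-4, -24, 0],
  [-5, -28, 0],
  [-6, -32, 0],
  [-6, -32, 0],
], yaw=[0, 0, 0, 0, 0, 0, 0, 0], jaw=[5, 5, 5, 5, 5, 5, 5, 5])

```text
time_s: 19.65
eef_pos: [0.4948, -0.045, 0.3972]
orientation: [[-1.0, 0.003, -0.001], [0.003, 1.0, -0.001], [0.001, -0.001, -1.0]]
force: [-0.2, 0.1, -1.2]
width: 0.584
grip_force: 0.0
```

Call:
arm_command([
  [-0.3, -4, 0],
  [-0.6, -8, 0],
  [-1.2, -12, 0],
  [-2, -17, 0],
  [-3, -22, 0],
  [-3.3, -25, 0],
  [-3.3, -25, 4],
  [-3.3, -25, 4],
], yaw=[0, 0, 0, 0, 0, 0, 0, 0], jaw=[5, 5, 5, 5, 5, 5, 5, 5])

```text
time_s: 20.45
eef_pos: [0.5271, -0.2914, 0.3526]
orientation: [[-1.0, 0.0, -0.006], [0.0, 1.0, 0.004], [0.006, 0.004, -1.0]]
force: [-0.4, -0.8, -1.1]
width: 0.584
grip_force: 0.0
```

```bash
python3 - <<'E'
from h import *
c=P("wrist");im=camera("wrist"); s=sense();print(s["eef_pos"],s["force"],s["width"])
sd=camera("side"); r=np.hstack([im[120:480,80:560],cv2.resize(sd[140:290,140:340],(480,360))]);cv2.imwrite("pics/m8.png",cv2.resize(r,(800,300)))
print("want",proj("wrist",[.527,-.2915,.106],c),recognise("medium","wrist")[:3])
import pickle;pickle.dump(c,open("w8.pkl","wb"));cv2.imwrite("pics/w8.png",im)
E
```

```text
[ 0.52738496 -0.29085803  0.35561996] [-0.49581084  0.01771683  0.50370534] 0.5856877660469024
want [319.99166476 253.47331045] [{'point': [319.2, 237.4], 'conf': 0.77}, {'point': [489.6, 148.1], 'conf': 0.59}]
```

View pics/m8.png

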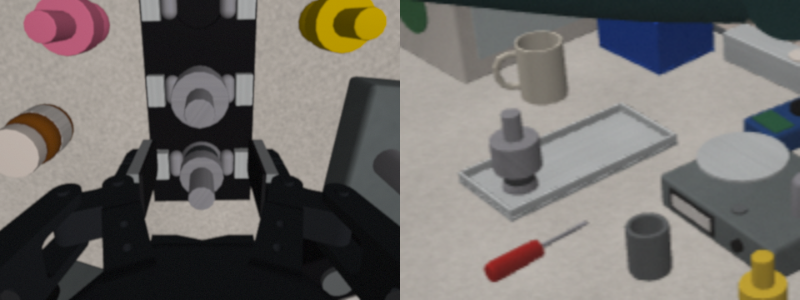

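The large stands upright in the tray (side crop (515,150)). The medium stem top is at crop (200,107), i.e. pixel (320,248). I'll refine it numerically.

```bash
cat >> h.py <<'E'
def stem(im,guess,r,cal,z,win=40):
    x0,y0=int(guess[0])-win,int(guess[1])-win
    g=cv2.cvtColor(im[y0:y0+2*win,x0:x0+2*win],cv2.COLOR_BGR2GRAY); g=cv2.resize(g,None,fx=3,fy=3,interpolation=cv2.INTER_CUBIC)
    c=cv2.HoughCircles(g,cv2.HOUGH_GRADIENT_ALT,1.5,20,param1=60,param2=.5,minRadius=int(3*(r-4)),maxRadius=int(3*(r+4)))
    if c is None: return None
    return [(np.round([x0+a[0]/3,y0+a[1]/3,a[2]/3],1),atz("wrist",(x0+a[0]/3,y0+a[1]/3),z,cal).round(4)) for a in c.reshape(-1,c.shape[-1])[:4]]
E
python3 - <<'E'
from h import *
import pickle
c=pickle.load(open("w8.pkl","rb"));im=cv2.imread("pics/w8.png")
print(stem(im,(320,248),17,c,.106)); print(stem(im,(322,350),17,c,.094))
c=pickle.load(open("w2.pkl","rb"));im=cv2.imread("pics/w2.png")
print(stem(im,(321,267),14,c,.106),stem(im,(319,168),14,c,.121),stem(im,(322,353),14,c,.094))
E
```

```text
[(array([319. , 255. ,  16.7], dtype=float32), array([ 0.5281, -0.2922,  0.106 ]))]
[(array([322. , 358.5,  14.9], dtype=float32), array([ 0.6187, -0.2902,  0.094 ]))]
[(array([321. , 274.5,  14. ], dtype=float32), array([ 0.5291, -0.2913,  0.106 ]))] [(array([317. , 167.5,  16.2], dtype=float32), array([ 0.4378, -0.294 ,  0.121 ]))] [(array([345.5, 344. ,  13. ], dtype=float32), array([ 0.606, -0.268,  0.094])), (array([321.5, 338. ,  13.3], dtype=float32), array([ 0.5994, -0.291 ,  0.094 ])), (array([322. , 354. ,  12.6], dtype=float32), array([ 0.6172, -0.2905,  0.094 ]))]
```

Call:
arm_command([
  [-0.05, -0.1, 3],
  [-0.05, -0.1, 6],
  [-0.05, -0.1, 8.5],
  [-0.05, -0.1, 10.2],
  [-0.05, -0.1, 10.9],
  [-0.05, -0.1, 10.9],
  [-0.05, -0.1, 10.9],
], yaw=[0, 0, 0, 0, 0, 0, 0], jaw=[5, 5, 5, 5, 5, 5, 5])

```text
time_s: 21.3
eef_pos: [0.5284, -0.2923, 0.2508]
orientation: [[-1.0, -0.001, 0.001], [-0.001, 1.0, -0.001], [-0.001, -0.001, -1.0]]
force: [0.1, 0.7, -0.3]
width: 0.586
grip_force: 0.0
```

```bash
python3 - <<'E'
from h import *
c=P("wrist");im=camera("wrist"); s=sense();print(s["eef_pos"],s["force"],s["width"]); g=proj("wrist",[.528,-.292,.106],c);print(g)
print(stem(im,g,32,c,.106,50))
E
```

```text
[ 0.5284138  -0.29242006  0.25085432] [0.08469692 0.13421271 0.77505181] 0.5861640987151221
[322.22654097 335.68961689]
[(array([321. , 338. ,  30.7], dtype=float32), array([ 0.529 , -0.2925,  0.106 ]))]
```

Call:
arm_command([
  [-0.03, 0, 0.4],
  [-0.03, 0, 0.4],
  [-0.03, 0, 0.4],
  [-0.03, 0, 0.4],
  [-0.03, 0, 0.4],
  [-0.03, 0, 0.4],
  [-0.03, 0, 0.4],
  [-0.03, 0, 0.4],
], yaw=[0, 0, 0, 0, 0, 0, 0, 0], jaw=[5, 3, 2, 2, 2, 2, 2, 2])

```text
time_s: 22.15
eef_pos: [0.5284, -0.2923, 0.2455]
orientation: [[-1.0, -0.001, 0.0], [-0.001, 1.0, -0.0], [-0.0, -0.0, -1.0]]
force: [-0.9, -0.8, 4.9]
width: 0.286
grip_force: 58.9
```

Call:
arm_command([
  [0, 0, -0.3],
  [0, 0, -0.6],
  [0, 0, -1],
  [0, 0, -1.5],
  [0, 0, -2],
  [0, 0, -2.8],
  [0, 0, -3.6],
  [0, 0, -4.4],
], yaw=[0, 0, 0, 0, 0, 0, 0, 0], jaw=[2, 2, 2, 2, 2, 2, 2, 2])

```text
time_s: 22.95
eef_pos: [0.5285, -0.2924, 0.2908]
orientation: [[-1.0, -0.001, 0.001], [-0.001, 1.0, -0.001], [-0.001, -0.001, -1.0]]
force: [0.5, -0.1, -2.8]
width: 0.29
grip_force: 61.2
```

Call:
arm_command([
  [0, 0, -3],
  [0, 0, -6],
  [0, 0, -9],
  [0, 0, -9],
  [0, 0, -9],
], yaw=[0, 0, 0, 0, 0], jaw=[2, 2, 2, 2, 2])

```text
time_s: 23.45
eef_pos: [0.5283, -0.2922, 0.3797]
orientation: [[-1.0, -0.001, 0.001], [-0.001, 1.0, -0.001], [-0.001, -0.001, -1.0]]
force: [-0.4, 0.7, -4.4]
width: 0.286
grip_force: 61.4
```

```bash
python3 - <<'E'
from h import *
c=P("wrist");im=camera("wrist"); s=sense();e=s["eef_pos"];print(e,s["force"],s["width"])
g=proj("wrist",[e[0],e[1],e[2]-.14],c);print(g,stem(im,g,32,c,e[2]-.14,50))
E
```

```text
[ 0.52822782 -0.29220559  0.37845389] [-0.89008548 -0.65519588 -4.84168949] 0.28625899680915684
[321.25133539 341.93944938] [(array([323.5, 346. ,  29.7], dtype=float32), array([ 0.53  , -0.2914,  0.2385]))]
```

Call:
arm_command([
  [-0.7, 3, 0],
  [-2, 7, 0],
  [-3.5, 11.5, 0],
  [-5, 16, 0],
  [-6.2, 20.5, 0],
  [-7.3, 25, 0],
  [-8.2, 29, 0],
  [-8.8, 32, 0],
], yaw=[0, 0, 0, 0, 0, 0, 0, 0], jaw=[2, 2, 2, 2, 2, 2, 2, 2])

```text
time_s: 24.3
eef_pos: [0.6162, 0.0303, 0.3773]
orientation: [[-1.0, -0.002, -0.002], [-0.002, 1.0, 0.0], [0.002, 0.0, -1.0]]
force: [0.6, -0.3, -3.4]
width: 0.288
grip_force: 61.2
```

Call:
arm_command([
  [-0.15, 0.6, 0],
  [-0.15, 0.6, 2],
  [-0.15, 0.6, 4],
  [-0.15, 0.6, 5.2],
  [-0.15, 0.6, 5.4],
  [-0.15, 0.6, 5.4],
  [-0.15, 0.6, 5.4],
], yaw=[0, 0, 0, 0, 0, 0, 0], jaw=[2, 2, 2, 2, 2, 2, 2])

```text
time_s: 25.0
eef_pos: [0.6177, 0.0336, 0.3261]
orientation: [[-1.0, -0.001, 0.001], [-0.001, 1.0, 0.0], [-0.001, 0.0, -1.0]]
force: [0.1, 0.4, -3.5]
width: 0.287
grip_force: 61.1
```

```bash
python3 - <<'E'
from h import *
c=P("wrist");im=camera("wrist"); s=sense();print(s["eef_pos"],s["force"],s["width"])
E
```

```text
[0.61773261 0.03359897 0.3262715 ] [ 0.4849276   0.3524032  -3.75036688] 0.28944242737792497
```

Call:
arm_command([
  [0, 0, 0.5],
  [0, 0, 0.9],
  [0, 0, 1.1],
  [0, 0, 1.25],
  [0, 0, 1.4],
  [0, 0, 1.55],
  [0, 0, 1.7],
  [0, 0, 1.7],
], yaw=[0, 0, 0, 0, 0, 0, 0, 0], jaw=[2, 2, 2, 2, 2, 2, 2, 2])

```text
time_s: 25.85
eef_pos: [0.6176, 0.0338, 0.3082]
orientation: [[-1.0, -0.001, -0.0], [-0.001, 1.0, 0.0], [0.0, 0.0, -1.0]]
force: [-1.4, 0.3, -1.7]
width: 0.284
grip_force: 61.3
```

```bash
python3 - <<'E'
from h import *
for i in range(3):
  camera("side"); s=sense();print(s["eef_pos"],s["force"],s["width"])
E
```

```text
[0.61757753 0.03376075 0.308287  ] [-1.80895541 -0.62642065 -1.50074076] 0.2863764957759658
[0.61759722 0.03376091 0.30831658] [-0.45450947  0.76550348 -1.68971893] 0.2853046798365388
[0.61759798 0.03375227 0.30837319] [-0.73597919 -1.04474209 -1.19515936] 0.2827168136073085
```

Call:
arm_command([
  [0, 0, 0.1],
  [0, 0, 0.18],
  [0, 0, 0.18],
  [0, 0, 0.18],
  [0, 0, 0.18],
  [0, 0, 0.18],
  [0, 0, 0.18],
  [0, 0, 0.18],
], yaw=[0, 0, 0, 0, 0, 0, 0, 0], jaw=[2, 2, 2, 2, 2.8, 3.5, 5, 5])

```text
time_s: 26.8
eef_pos: [0.6176, 0.0338, 0.3065]
orientation: [[-1.0, -0.001, 0.0], [-0.001, 1.0, -0.0], [-0.0, -0.0, -1.0]]
force: [-0.4, -0.0, -0.2]
width: 0.585
grip_force: 0.0
```

Call:
arm_command([
  [0, 0, -0.5],
  [0, 0, -1],
  [0, 0, -1],
  [0, 0, -1],
  [0, 0, -1],
  [0, 0, -1],
  [0, 0, -1],
  [0, 0, -1],
], yaw=[0, 0, 0, 0, 0, 0, 0, 0], jaw=[5, 5, 5, 5, 5, 5, 5, 5])

```text
time_s: 27.6
eef_pos: [0.6176, 0.0338, 0.3163]
orientation: [[-1.0, -0.001, -0.0], [-0.001, 1.0, -0.0], [0.0, -0.0, -1.0]]
force: [0.3, -0.0, 0.3]
width: 0.586
grip_force: 0.0
```

Call:
arm_command([
  [0, 0, 0],
  [0, 0, 0],
  [0, 0, 0],
  [0, 0, 0],
  [0, 0, 0],
  [0, 0, 0],
  [0, 0, 0],
  [0, 0, 0],
], yaw=[0, 0, 0, 0, 0, 0, 0, 0], jaw=[5, 5, 5, 5, 5, 5, 5, 5])

```text
time_s: 28.4
eef_pos: [0.6176, 0.0338, 0.3164]
orientation: [[-1.0, -0.001, -0.0], [-0.001, 1.0, -0.0], [0.0, -0.0, -1.0]]
force: [0.2, -1.0, -0.1]
width: 0.589
grip_force: 0.0
```

Call:
arm_command([
  [0, 0, 0],
  [0, 0, 0],
  [0, 0, 0],
  [0, 0, 0],
  [0, 0, 0],
  [0, 0, 0],
  [0, 0, 0],
  [0, 0, 0],
], yaw=[0, 0, 0, 0, 0, 0, 0, 0], jaw=[5, 5, 5, 5, 5, 5, 5, 5])

```text
time_s: 29.2
eef_pos: [0.6176, 0.0338, 0.3164]
orientation: [[-1.0, -0.001, -0.0], [-0.001, 1.0, 0.0], [0.0, 0.0, -1.0]]
force: [0.1, -0.8, -0.1]
width: 0.586
grip_force: 0.0
```

Call:
arm_command([
  [0, 0, 0],
  [0, 0, 0],
  [0, 0, 0],
  [0, 0, 0],
  [0, 0, 0],
  [0, 0, 0],
  [0, 0, 0],
  [0, 0, 0],
], yaw=[0, 0, 0, 0, 0, 0, 0, 0], jaw=[5, 5, 5, 5, 5, 5, 5, 5])

```text
time_s: 30.0
eef_pos: [0.6176, 0.0338, 0.3164]
orientation: [[-1.0, -0.001, -0.0], [-0.001, 1.0, -0.0], [0.0, -0.0, -1.0]]
force: [-0.0, -0.1, 0.1]
width: 0.585
grip_force: 0.0
```

```bash
python3 - <<'E'
from h import *
c=P("wrist");im=camera("wrist"); s=sense();e=s["eef_pos"];print(e,s["force"],s["width"],s["time_s"])
z=.0695+.098;g=proj("wrist",[.618,.034,z],c);print(g,stem(im,g,28,c,z,50))
E
```

```text
[0.61758156 0.03375623 0.31642299] [ 0.28732186 -0.47400247  0.46372329] 0.5820642382413015 30.05
[321.60266722 332.18323632] [(array([322.5, 329.5,  28.6], dtype=float32), array([0.6168, 0.0344, 0.1675]))]
```

Call:
arm_command([
  [0, 0, 0.5],
  [0, 0, 0.9],
  [0, 0, 0.9],
  [0, 0, 0.9],
  [0, 0, 0.9],
  [0, 0, 0.9],
  [0, 0, 0.9],
  [0, 0, 0.9],
], yaw=[0, 0, 0, 0, 0, 0, 0, 0], jaw=[5, 5, 3.5, 2, 2, 2, 2, 2])

```text
time_s: 30.85
eef_pos: [0.6175, 0.0338, 0.3074]
orientation: [[-1.0, -0.001, -0.0], [-0.001, 1.0, -0.0], [0.0, -0.0, -1.0]]
force: [-1.8, -0.4, -0.3]
width: 0.286
grip_force: 58.8
```

Call:
arm_command([
  [0, 0, -0.5],
  [0, 0, -1.5],
  [0, 0, -3],
  [0, 0, -6],
  [0.5, 2, -9],
  [1.5, 4, -9],
  [2.5, 7, -9],
  [2.5, 7, -9],
], yaw=[0, 0, 0, 0, 0, 0, 0, 0], jaw=[2, 2, 2, 2, 2, 2, 2, 2])

```text
time_s: 31.65
eef_pos: [0.5915, 0.1061, 0.3991]
orientation: [[-1.0, -0.003, 0.001], [-0.003, 1.0, 0.001], [-0.001, 0.001, -1.0]]
force: [0.0, -0.1, -4.3]
width: 0.288
grip_force: 59.7
```

Call:
arm_command([
  [1.5, 4, 0],
  [3, 8, 0],
  [4.8, 12, 0],
  [6, 15, 0],
  [7, 17.2, 0],
  [7, 17.2, 4],
  [7, 17.2, 8],
  [7, 17.2, 8],
], yaw=[0, 0, 0, 0, 0, 0, 0, 0], jaw=[2, 2, 2, 2, 2, 2, 2, 2])

```text
time_s: 32.45
eef_pos: [0.5216, 0.2753, 0.3129]
orientation: [[-1.0, -0.001, -0.007], [-0.001, 1.0, -0.003], [0.007, -0.003, -1.0]]
force: [-0.4, -0.8, -3.2]
width: 0.289
grip_force: 60.1
```

```bash
python3 - <<'E'
from h import *
c=P("wrist");im=camera("wrist"); s=sense();e=s["eef_pos"];print(e,s["force"],s["width"],s["time_s"])
E
```

```text
[0.52222074 0.27546586 0.31649587] [-0.5712609   0.59781967 -3.33540884] 0.29380571751000406 32.5
```

Call:
arm_command([
  [0, 0, 3],
  [0, 0, 5.5],
  [0, 0, 6.3],
  [0, 0, 6.6],
  [0, 0, 6.8],
  [0, 0, 6.9],
  [0, 0, 7.0],
  [0, 0, 7.0],
], yaw=[0, 0, 0, 0, 0, 0, 0, 0], jaw=[2, 2, 2, 2, 2, 2, 2, 2])

```text
time_s: 33.3
eef_pos: [0.5225, 0.2757, 0.2479]
orientation: [[-1.0, -0.001, 0.001], [-0.001, 1.0, 0.0], [-0.001, 0.0, -1.0]]
force: [-0.6, -0.9, -3.3]
width: 0.287
grip_force: 60.3
```

Call:
arm_command([
  [0, 0, 0.1],
  [0, 0, 0.2],
  [0, 0, 0.2],
  [0, 0, 0.2],
], yaw=[0, 0, 0, 0], jaw=[2, 2, 2, 2])

```text
time_s: 33.7
eef_pos: [0.5224, 0.2757, 0.2454]
orientation: [[-1.0, -0.001, -0.0], [-0.001, 1.0, -0.0], [0.0, -0.0, -1.0]]
force: [-0.7, 0.2, -3.7]
width: 0.284
grip_force: 60.3
```

```bash
python3 - <<'E'
from h import *
for i in range(3):
  camera("side"); s=sense();print(s["eef_pos"],s["force"],s["width"])
E
```

```text
[0.5223883  0.27568075 0.245418  ] [ 0.39246357 -0.65356549 -3.09599175] 0.2875716720427858
[0.52235333 0.27570253 0.24539103] [ 0.38190415  0.08895479 -3.52438017] 0.28628963757382747
[0.52238378 0.27568511 0.24545309] [ 0.267216   -0.28194314 -3.90113532] 0.2837698002290512
```

Call:
arm_command([
  [0, 0, 0.1],
  [0, 0, 0.2],
  [0, 0, 0.25],
  [0, 0, 0.25],
  [0, 0, 0.25],
], yaw=[0, 0, 0, 0, 0], jaw=[2, 2, 2, 2, 2])

```text
time_s: 34.35
eef_pos: [0.5225, 0.2757, 0.2435]
orientation: [[-1.0, -0.001, 0.001], [-0.001, 1.0, 0.0], [-0.001, 0.0, -1.0]]
force: [-2.4, -1.2, 5.6]
width: 0.285
grip_force: 61.2
```

Call:
arm_command([
  [0, 0, -0.1],
  [0, 0, -0.1],
  [0, 0, -0.1],
  [0, 0, -3],
  [0, 0, -7],
  [0, 0, -11],
  [0, 0, -15],
  [0, 0, -15],
], yaw=[0, 0, 0, 0, 0, 0, 0, 0], jaw=[3, 4, 5, 5, 5, 5, 5, 5])

```text
time_s: 35.15
eef_pos: [0.5225, 0.2758, 0.3991]
orientation: [[-1.0, -0.001, 0.007], [-0.001, 1.0, 0.003], [-0.007, 0.003, -1.0]]
force: [0.5, 0.4, 0.4]
width: 0.587
grip_force: 0.0
```

Call:
arm_command([
  [0, -4, 0],
  [-1, -9, 0],
  [-2, -14, 0],
  [-3, -19, 0],
  [-4, -24, 0],
  [-5, -28, 0],
  [-6, -32, 0],
  [-6, -32, 0],
], yaw=[0, 0, 0, 0, 0, 0, 0, 0], jaw=[5, 5, 5, 5, 5, 5, 5, 5])

```text
time_s: 35.95
eef_pos: [0.5832, -0.0482, 0.3921]
orientation: [[-1.0, 0.003, -0.001], [0.003, 1.0, -0.001], [0.001, -0.001, -1.0]]
force: [0.8, 0.2, -1.0]
width: 0.583
grip_force: 0.0
```

Call:
arm_command([
  [-0.3, -4, 0],
  [-0.6, -8, 0],
  [-1.2, -12, 0],
  [-2, -17, 0],
  [-3, -22, 0],
  [-3.6, -24.6, 0],
  [-3.6, -24.6, 4],
  [-3.6, -24.6, 4],
], yaw=[0, 0, 0, 0, 0, 0, 0, 0], jaw=[5, 5, 5, 5, 5, 5, 5, 5])

```text
time_s: 36.75
eef_pos: [0.6185, -0.2903, 0.3471]
orientation: [[-1.0, 0.0, -0.007], [0.0, 1.0, 0.004], [0.007, 0.004, -1.0]]
force: [-0.6, 0.8, -1.4]
width: 0.585
grip_force: 0.0
```

```bash
python3 - <<'E'
from h import *
c=P("wrist");im=camera("wrist"); s=sense();e=s["eef_pos"];print(e,s["force"],s["width"])
g=proj("wrist",[.6182,-.2905,.094],c);print(g,stem(im,g,17,c,.094))
sd=camera("side"); r=np.hstack([im[120:480,80:560],cv2.resize(sd[140:290,140:340],(480,360))]);cv2.imwrite("pics/m9.png",cv2.resize(r,(800,300)))
t=camera("top"); cv2.imwrite("pics/t9.png",t)
for n in ("top","side"): print(recognise("sleeve",n)[:1],spot_point("sleeve",n)[:1])
for l in ("medium","large"): print([ (x["point"],x["conf"]) for x in recognise(l,"side")[:4]])
E
```

```text
[ 0.61870074 -0.28983657  0.3501267 ] [ 0.21666214 -0.31337013  1.39215657] 0.5804626984530089
[320.18225482 250.32418515] [(array([319. , 250.5,  17.7], dtype=float32), array([ 0.6183, -0.2913,  0.094 ]))]
[{'point': [303.9, 303.4], 'conf': 0.52}] [{'point': [305.5, 311.3], 'conf': 0.85}]
[{'point': [264.0, 262.0], 'conf': 0.64}] [{'point': [323.7, 249.7], 'conf': 0.73}]
[([223.6, 204.8], 0.72), ([317.0, 286.2], 0.72), ([414.6, 344.6], 0.69), ([308.9, 220.3], 0.23)]
[([194.9, 218.6], 0.56)]
```

Call:
arm_command([
  [0.1, -0.05, 3],
  [0.1, -0.05, 6],
  [0.1, -0.05, 9],
  [0.1, -0.05, 10.8],
  [0.1, -0.05, 11.6],
  [0.1, -0.05, 11.6],
  [0.1, -0.05, 11.6],
], yaw=[0, 0, 0, 0, 0, 0, 0], jaw=[5, 5, 5, 5, 5, 5, 5])

```text
time_s: 37.9
eef_pos: [0.6182, -0.2909, 0.2384]
orientation: [[-1.0, -0.001, 0.001], [-0.001, 1.0, -0.001], [-0.001, -0.001, -1.0]]
force: [0.7, -0.9, 0.1]
width: 0.586
grip_force: 0.0
```

```bash
python3 - <<'E'
from h import *
c=P("wrist");im=camera("wrist"); s=sense();e=s["eef_pos"];print(e,s["force"],s["width"])
g=proj("wrist",[.6183,-.291,.094],c);print(g,stem(im,g,31,c,.094,50))
E
```

```text
[ 0.61820231 -0.29090224  0.23866123] [-0.82101111  0.19977636 -0.13038522] 0.5840423180917309
[320.95082446 337.39392447] [(array([319.5, 338. ,  28.7], dtype=float32), array([ 0.6186, -0.2916,  0.094 ]))]
```

Call:
arm_command([
  [0, -0.05, 0.4],
  [0, -0.05, 0.4],
  [0, -0.05, 0.4],
  [0, -0.05, 0.4],
  [0, -0.05, 0.4],
  [0, -0.05, 0.4],
  [0, -0.05, 0.4],
  [0, -0.05, 0.4],
], yaw=[0, 0, 0, 0, 0, 0, 0, 0], jaw=[5, 3, 2, 2, 2, 2, 2, 2])

```text
time_s: 38.75
eef_pos: [0.6179, -0.2912, 0.2333]
orientation: [[-1.0, -0.001, 0.0], [-0.001, 1.0, -0.0], [-0.0, -0.0, -1.0]]
force: [-0.5, 0.7, 4.7]
width: 0.289
grip_force: 59.0
```

Call:
arm_command([
  [0, 0, -0.3],
  [0, 0, -0.6],
  [0, 0, -1],
  [0, 0, -1.5],
  [0, 0, -2],
  [0, 0, -2.8],
  [0, 0, -3.6],
  [0, 0, -4.4],
], yaw=[0, 0, 0, 0, 0, 0, 0, 0], jaw=[2, 2, 2, 2, 2, 2, 2, 2])

```text
time_s: 39.55
eef_pos: [0.618, -0.2913, 0.2786]
orientation: [[-1.0, -0.001, 0.001], [-0.001, 1.0, -0.001], [-0.001, -0.001, -1.0]]
force: [-0.1, -0.8, -1.8]
width: 0.289
grip_force: 60.8
```

Call:
arm_command([
  [0, 0, -3],
  [0, 0, -6],
  [0, 0, -9],
  [0, 0, -9],
  [0, 0, -9],
], yaw=[0, 0, 0, 0, 0], jaw=[2, 2, 2, 2, 2])

```text
time_s: 40.05
eef_pos: [0.6178, -0.2912, 0.368]
orientation: [[-1.0, -0.001, 0.002], [-0.001, 1.0, -0.001], [-0.002, -0.001, -1.0]]
force: [-0.8, 0.1, -1.7]
width: 0.287
grip_force: 60.9
```

```bash
python3 - <<'E'
from h import *
c=P("wrist");im=camera("wrist"); s=sense();e=s["eef_pos"];print(e,s["force"],s["width"])
g=proj("wrist",[e[0],e[1],e[2]-.14],c);print(g,stem(im,g,32,c,e[2]-.14,50))
E
```

```text
[ 0.61775082 -0.29114835  0.36656727] [ 0.30999896  0.03364956 -2.26767414] 0.28672493434415597
[321.30203624 341.65183474] [(array([324.5, 346.5,  31. ], dtype=float32), array([ 0.6199, -0.2899,  0.2266]))]
```

Call:
arm_command([
  [0, 3, 0],
  [0, 7, 0],
  [0, 11.5, 0],
  [0, 16, 0],
  [0, 20.5, 0],
  [0, 25, 0],
  [0, 29, 0],
  [0, 32, 0],
], yaw=[0, 0, 0, 0, 0, 0, 0, 0], jaw=[2, 2, 2, 2, 2, 2, 2, 2])

```text
time_s: 40.9
eef_pos: [0.6171, 0.0311, 0.3656]
orientation: [[-1.0, -0.002, -0.002], [-0.002, 1.0, 0.0], [0.002, 0.0, -1.0]]
force: [0.2, -1.3, -2.8]
width: 0.293
grip_force: 60.8
```

Call:
arm_command([
  [0, 0.5, 0],
  [0, 0.5, 2],
  [0, 0.5, 4],
  [0, 0.5, 5.2],
  [0, 0.5, 5.4],
  [0, 0.5, 5.4],
  [0, 0.5, 5.4],
], yaw=[0, 0, 0, 0, 0, 0, 0], jaw=[2, 2, 2, 2, 2, 2, 2])

```text
time_s: 41.6
eef_pos: [0.6178, 0.0336, 0.3138]
orientation: [[-1.0, -0.001, 0.001], [-0.001, 1.0, 0.0], [-0.001, 0.0, -1.0]]
force: [0.5, -0.6, -1.7]
width: 0.291
grip_force: 60.8
```

Call:
arm_command([
  [0, 0, 0.5],
  [0, 0, 0.9],
  [0, 0, 1.1],
  [0, 0, 1.2],
  [0, 0, 1.3],
  [0, 0, 1.4],
  [0, 0, 1.5],
  [0, 0, 1.5],
], yaw=[0, 0, 0, 0, 0, 0, 0, 0], jaw=[2, 2, 2, 2, 2, 2, 2, 2])

```text
time_s: 42.4
eef_pos: [0.6176, 0.0338, 0.2979]
orientation: [[-1.0, -0.001, 0.0], [-0.001, 1.0, -0.0], [-0.0, -0.0, -1.0]]
force: [-0.9, 0.0, -0.4]
width: 0.286
grip_force: 60.8
```

```bash
python3 - <<'E'
from h import *
for i in range(4):
  camera("side"); s=sense();print(s["eef_pos"],s["force"],s["width"])
E
```

```text
[0.61758316 0.03375112 0.29798909] [-1.72769922  0.06244379 -0.1911926 ] 0.28735231035238423
[0.6176023  0.03376563 0.29805279] [-1.0488352   0.18791941  0.4199892 ] 0.2915629625563297
[0.61759654 0.03377617 0.29805694] [-0.77126532 -0.31469085 -0.326687  ] 0.2916062001868459
[0.61758886 0.03377685 0.29799431] [-0.87565121 -0.79392276  0.51941824] 0.28643438173911445
```

Balanced. Release, wait, regrasp.

Call:
arm_command([
  [0, 0, 0],
  [0, 0, 0],
  [0, 0, 0],
  [0, 0, 0],
  [0, 0, -0.5],
  [0, 0, -1],
  [0, 0, -1],
  [0, 0, -1],
], yaw=[0, 0, 0, 0, 0, 0, 0, 0], jaw=[2.8, 3.5, 5, 5, 5, 5, 5, 5])

```text
time_s: 43.4
eef_pos: [0.6176, 0.0338, 0.3082]
orientation: [[-1.0, -0.001, 0.0], [-0.001, 1.0, 0.0], [-0.0, 0.0, -1.0]]
force: [-0.1, -0.4, -0.9]
width: 0.582
grip_force: 0.0
```

Call:
arm_command([
  [0, 0, 0],
  [0, 0, 0],
  [0, 0, 0],
  [0, 0, 0],
  [0, 0, 0],
  [0, 0, 0],
  [0, 0, 0],
  [0, 0, 0],
], yaw=[0, 0, 0, 0, 0, 0, 0, 0], jaw=[5, 5, 5, 5, 5, 5, 5, 5])

```text
time_s: 44.2
eef_pos: [0.6176, 0.0337, 0.3079]
orientation: [[-1.0, -0.001, 0.0], [-0.001, 1.0, -0.0], [-0.0, -0.0, -1.0]]
force: [-0.0, -0.6, -0.3]
width: 0.585
grip_force: 0.0
```

Call:
arm_command([
  [0, 0, 0],
  [0, 0, 0],
  [0, 0, 0],
  [0, 0, 0],
  [0, 0, 0],
  [0, 0, 0],
  [0, 0, 0],
  [0, 0, 0],
], yaw=[0, 0, 0, 0, 0, 0, 0, 0], jaw=[5, 5, 5, 5, 5, 5, 5, 5])

```text
time_s: 45.0
eef_pos: [0.6176, 0.0338, 0.3079]
orientation: [[-1.0, -0.001, 0.0], [-0.001, 1.0, 0.0], [-0.0, 0.0, -1.0]]
force: [0.0, 1.0, 0.7]
width: 0.587
grip_force: 0.0
```

Call:
arm_command([
  [0, 0, 0],
  [0, 0, 0],
  [0, 0, 0],
  [0, 0, 0],
  [0, 0, 0],
  [0, 0, 0],
  [0, 0, 0],
  [0, 0, 0],
], yaw=[0, 0, 0, 0, 0, 0, 0, 0], jaw=[5, 5, 5, 5, 5, 5, 5, 5])

```text
time_s: 45.8
eef_pos: [0.6176, 0.0338, 0.3079]
orientation: [[-1.0, -0.001, -0.0], [-0.001, 1.0, 0.0], [0.0, 0.0, -1.0]]
force: [0.0, 0.8, -0.6]
width: 0.584
grip_force: 0.0
```

Call:
arm_command([
  [0, 0, 0],
  [0, 0, 0],
  [0, 0, 0],
  [0, 0, 0],
  [0, 0, 0],
  [0, 0, 0],
  [0, 0, 0],
  [0, 0, 0],
], yaw=[0, 0, 0, 0, 0, 0, 0, 0], jaw=[5, 5, 5, 5, 5, 5, 5, 5])

```text
time_s: 46.6
eef_pos: [0.6176, 0.0338, 0.3079]
orientation: [[-1.0, -0.001, -0.0], [-0.001, 1.0, -0.0], [0.0, -0.0, -1.0]]
force: [0.1, -0.0, -0.1]
width: 0.591
grip_force: 0.0
```

```bash
python3 - <<'E'
from h import *
c=P("wrist");im=camera("wrist"); s=sense();e=s["eef_pos"];print(e,s["force"],s["width"],s["time_s"])
z=.072+.086;g=proj("wrist",[.618,.034,z],c);print(g,stem(im,g,28,c,z,50))
E
```

```text
[0.6175696  0.03373317 0.30791223] [-0.99063771 -0.28799647  0.59717861] 0.5859828213534343 46.65
[321.6108671  330.80065694] [(array([322. , 330. ,  27.3], dtype=float32), array([0.6176, 0.0342, 0.158 ]))]
```

Call:
arm_command([
  [0, 0, 0.5],
  [0, 0, 0.9],
  [0, 0, 0.9],
  [0, 0, 0.9],
  [0, 0, 0.9],
  [0, 0, 0.9],
  [0, 0, 0.9],
  [0, 0, 0.9],
], yaw=[0, 0, 0, 0, 0, 0, 0, 0], jaw=[5, 5, 3.5, 2, 2, 2, 2, 2])

```text
time_s: 47.45
eef_pos: [0.6176, 0.0338, 0.2989]
orientation: [[-1.0, -0.001, -0.0], [-0.001, 1.0, -0.0], [0.0, -0.0, -1.0]]
force: [-0.8, -0.4, 0.0]
width: 0.287
grip_force: 58.8
```

Call:
arm_command([
  [0, 0, -0.5],
  [0, 0, -1.5],
  [0, 0, -3],
  [0, 0, -6],
  [0.1, 2, -9],
  [0.2, 4, -9],
  [0.2, 7, -9],
  [0.2, 7, -9],
], yaw=[0, 0, 0, 0, 0, 0, 0, 0], jaw=[2, 2, 2, 2, 2, 2, 2, 2])

```text
time_s: 48.25
eef_pos: [0.6153, 0.1062, 0.3906]
orientation: [[-1.0, -0.003, 0.001], [-0.003, 1.0, 0.001], [-0.001, 0.001, -1.0]]
force: [-0.5, -0.6, -1.9]
width: 0.292
grip_force: 59.2
```

Call:
arm_command([
  [0.1, 4, 0],
  [0.2, 8, 0],
  [0.3, 12, 0],
  [0.5, 15, 0],
  [0.5, 16.8, 0],
  [0.5, 16.8, 4],
  [0.5, 16.8, 8],
  [0.5, 16.8, 8],
], yaw=[0, 0, 0, 0, 0, 0, 0, 0], jaw=[2, 2, 2, 2, 2, 2, 2, 2])

```text
time_s: 49.05
eef_pos: [0.6098, 0.271, 0.3037]
orientation: [[-1.0, -0.001, -0.007], [-0.001, 1.0, -0.003], [0.007, -0.003, -1.0]]
force: [-0.4, -0.4, -2.3]
width: 0.286
grip_force: 59.6
```

```bash
python3 - <<'E'
from h import *
c=P("wrist");im=camera("wrist");cv2.imwrite("pics/w10.png",im); s=sense();e=s["eef_pos"];print(e,s["force"],s["width"],s["time_s"])
E
```

```text
[0.61031846 0.27115798 0.30745851] [ 0.67690101 -0.36688752 -1.26237856] 0.28139227640006004 49.1
```

Call:
arm_command([
  [0, 0, 3],
  [0, 0, 5.5],
  [0, 0, 6.5],
  [0, 0, 7.0],
  [0, 0, 7.2],
  [0, 0, 7.3],
  [0, 0, 7.4],
  [0, 0, 7.4],
], yaw=[0, 0, 0, 0, 0, 0, 0, 0], jaw=[2, 2, 2, 2, 2, 2, 2, 2])

```text
time_s: 49.9
eef_pos: [0.6105, 0.2718, 0.2356]
orientation: [[-1.0, -0.001, 0.001], [-0.001, 1.0, 0.0], [-0.001, 0.0, -1.0]]
force: [-0.7, 0.2, -2.6]
width: 0.287
grip_force: 59.6
```

Call:
arm_command([
  [0, 0, 0.1],
  [0, 0, 0.1],
  [0, 0, 0.1],
  [0, 0, 0.1],
], yaw=[0, 0, 0, 0], jaw=[2, 2, 2, 2])

```text
time_s: 50.3
eef_pos: [0.6104, 0.2718, 0.2339]
orientation: [[-1.0, -0.001, 0.0], [-0.001, 1.0, 0.0], [-0.0, 0.0, -1.0]]
force: [0.2, 0.2, -2.8]
width: 0.286
grip_force: 59.6
```

Call:
arm_command([
  [0, 0, 0.1],
  [0, 0, 0.1],
  [0, 0, 0.1],
  [0, 0, 0.1],
], yaw=[0, 0, 0, 0], jaw=[2, 2, 2, 2])

```text
time_s: 50.7
eef_pos: [0.6104, 0.2718, 0.2329]
orientation: [[-1.0, -0.001, 0.0], [-0.001, 1.0, 0.0], [-0.0, 0.0, -1.0]]
force: [0.5, 0.1, -2.0]
width: 0.287
grip_force: 59.6
```

Call:
arm_command([
  [0, 0, 0.1],
  [0, 0, 0.1],
  [0, 0, 0.1],
  [0, 0, 0.1],
  [0, 0, -2],
  [0, 0, -6],
  [0, 0, -10],
  [0, 0, -15],
], yaw=[0, 0, 0, 0, 0, 0, 0, 0], jaw=[2, 3, 4, 5, 5, 5, 5, 5])

```text
time_s: 51.5
eef_pos: [0.6101, 0.2716, 0.3833]
orientation: [[-1.0, -0.001, -0.002], [-0.001, 1.0, -0.001], [0.002, -0.001, -1.0]]
force: [0.4, 0.9, -0.3]
width: 0.589
grip_force: 0.0
```

Call:
arm_command([
  [1, -3, -1],
  [4, -6.5, -2],
  [7, -10, -2],
  [10, -14, -2],
  [13, -18, -2],
  [16, -22, -2],
  [17, -25, -2],
  [17, -25, -2],
], yaw=[0, 0, 0, 0, 0, 0, 0, 0], jaw=[5, 5, 5, 8, 8, 8, 8, 8])

```text
time_s: 52.3
eef_pos: [0.4391, 0.0192, 0.4037]
orientation: [[-1.0, 0.002, 0.002], [0.002, 1.0, -0.001], [-0.002, -0.001, -1.0]]
force: [0.8, 0.6, -1.2]
width: 0.934
grip_force: 0.0
```

```bash
python3 - <<'E'
from h import *
import pickle
c=P("wrist");im=camera("wrist");cv2.imwrite("pics/w11.png",im);pickle.dump(c,open("w11.pkl","wb")); s=sense();e=s["eef_pos"];print(e,s["force"],s["width"])
print(spot_point("sleeve","wrist")[:2],recognise("sleeve","wrist")[:2])
sd=camera("side");t=camera("top"); print(spot_point("sleeve","side")[:2],spot_point("sleeve","top")[:2],recognise("sleeve","side")[:1])
r=np.hstack([im,cv2.resize(sd[100:340,120:440],(640,480))]);cv2.imwrite("pics/m11.png",cv2.resize(r,(800,300)))
for k in ("large","medium","small"): print(k,[(np.round(x["point"]),round(x["conf"],2)) for x in recognise(k,"side")[:4]])
E
```

```text
[0.43989119 0.02041603 0.40359664] [-0.10736824 -0.95251762 -0.93995107] 0.9386204710051932
[{'point': [317.0, 205.6], 'conf': 0.75}, {'point': [539.2, 271.0], 'conf': 0.24}] []
[{'point': [264.1, 275.4], 'conf': 0.9}] [] [{'point': [264.2, 265.8], 'conf': 0.79}]
large [(array([195., 217.]), 0.67)]
medium [(array([228., 206.]), 0.87), (array([317., 290.]), 0.61)]
small [(array([251., 199.]), 0.55)]
```

View pics/m11.png

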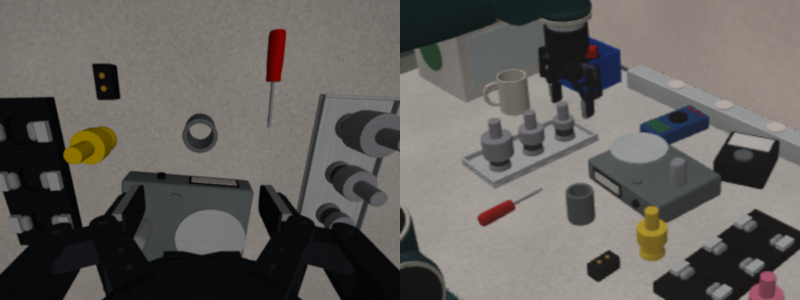

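All three weights stand upright in the tray (side crop (497,140), (530,130), (563,122)). The dock is empty and the sleeve is upright at wrist pixel (320,211). I'll measure the sleeve by silhouette, then look at the spigot.

Call:
arm_command([
  [-3, -2, 0],
  [-6, -4, 0],
  [-9, -6, 2],
  [-12, -8, 4],
  [-15, -10, 6],
  [-16, -11, 7],
  [-16, -11, 7],
  [-16, -11, 7],
], yaw=[0, 0, 0, 0, 0, 0, 0, 0], jaw=[8, 8, 8, 8, 8, 8, 8, 8])

```text
time_s: 53.65
eef_pos: [0.6004, -0.0879, 0.3332]
orientation: [[-1.0, -0.001, -0.0], [-0.001, 1.0, 0.0], [0.0, 0.0, -1.0]]
force: [-0.3, 0.5, 0.0]
width: 0.941
grip_force: 0.0
```

```bash
cat >> h.py <<'E'
def cyl(cal,x,y,r,z0,z1):
    a=np.linspace(0,2*np.pi,60,endpoint=False); return cv2.convexHull(np.array([proj("",[x+r*np.cos(t),y+r*np.sin(t),z],cal) for z in (z0,z1) for t in a],np.float32))
def fitcyl(im,cal,x,y,r,z0,z1,n=4):
    # align the cylinder's outline with image edges: maximise mean gradient along outline normals
    from scipy.optimize import minimize
    g=cv2.GaussianBlur(im,(0,0),1.2).astype(np.float32)
    gm=np.sqrt(sum(cv2.Sobel(g[...,k],cv2.CV_32F,1,0)**2+cv2.Sobel(g[...,k],cv2.CV_32F,0,1)**2 for k in range(3)))
    def cost(p,zz):
        a=np.linspace(0,2*np.pi,90,endpoint=False); s=0
        for z in zz:
            q=np.array([proj("",[p[0]+r*np.cos(t),p[1]+r*np.sin(t),z],cal) for t in a],np.float32)
            v=cv2.remap(gm,q[None,:,0],q[None,:,1],cv2.INTER_LINEAR); s-=float(np.mean(v))
        return s
    zz=(z1,); best=min(((cost((x+i*.002,y+j*.002),zz),x+i*.002,y+j*.002) for i in range(-n,n+1) for j in range(-n,n+1)))
    m=minimize(cost,best[1:],args=(zz,),method="Nelder-Mead",options=dict(initial_simplex=[best[1:],(best[1]+.001,best[2]),(best[1],best[2]+.001)]))
    return m.x.round(4),round(m.fun,1),round(cost((x,y),zz),1)
E
python3 - <<'E'
from h import *
import pickle
c=pickle.load(open("w11.pkl","rb"));im=cv2.imread("pics/w11.png")
p=atz("wrist",(320,211),.065,c);print("seed",p)
print("sleeve outer top",fitcyl(im,c,p[0],p[1],.027,0,.065),"inner",fitcyl(im,c,p[0],p[1],.020,0,.065))
c2=P("wrist");im2=camera("wrist");cv2.imwrite("pics/w12.png",im2);pickle.dump(c2,open("w12.pkl","wb"))
print(sense()["eef_pos"]); print(spot_point("spigot_foot","wrist")[:2],proj("",[.604,-.089,.1],c2))
print("spigot r17.5 @.094",fitcyl(im2,c2,.604,-.089,.0175,.05,.094),"@.1 taper r?",[ (r,fitcyl(im2,c2,.604,-.089,r,.05,.1)) for r in (.0125,.014,.0155)])
g=proj("",[.604,-.089,.1],c2).astype(int)
x0,y0=g[0]-100,g[1]-75;cv2.imwrite("pics/m12.png",cv2.resize(im2[y0:y0+150,x0:x0+200],(800,600)))
print(x0,y0)
E
```

```text
seed [0.43172082 0.0171964  0.065     ]
sleeve outer top (array([0.4376, 0.0167]), np.float64(-158.8), -131.2) inner (array([0.4227, 0.0174]), np.float64(-193.2), -51.1)
[ 0.60020819 -0.08769208  0.33393299]
[{'point': [325.7, 246.1], 'conf': 0.84}, {'point': [80.4, 139.7], 'conf': 0.3}] [319.85797354 263.63893173]
spigot r17.5 @.094 (array([ 0.6039, -0.0868]), np.float64(-67.2), -53.3) @.1 taper r? [(0.0125, (array([ 0.6065, -0.0864]), np.float64(-115.4), -46.0)), (0.014, (array([ 0.6051, -0.0856]), np.float64(-112.1), -56.7)), (0.0155, (array([ 0.6036, -0.0876]), np.float64(-80.7), -64.6))]
219 188
```

View pics/m12.png

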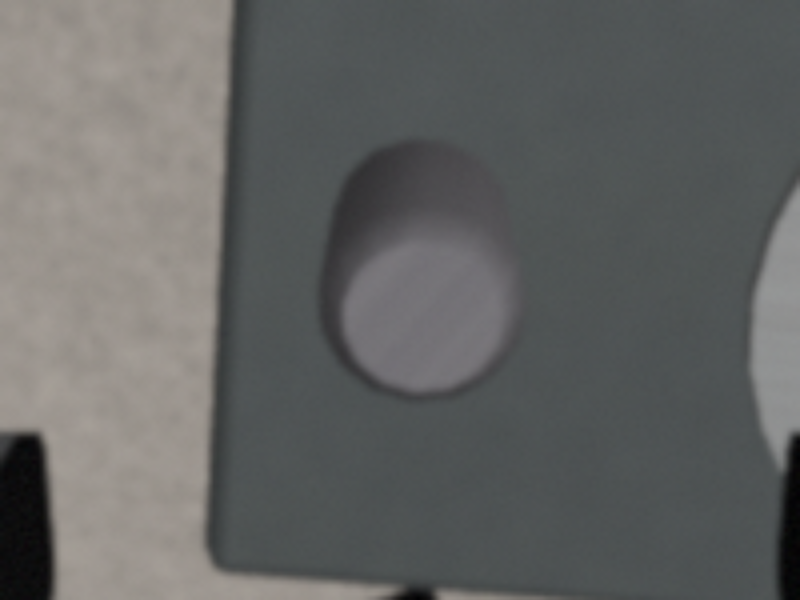

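The crop shows the spigot's top disk centred at (425,314), i.e. pixel (325,266.5), so the spigot is at about (0.6055,-0.086). That is 120 mm from the pan, as it should be. Next I go over the sleeve.

Call:
arm_command([
  [2, 1, 0],
  [5, 3, 0],
  [8, 5, 0],
  [11, 7, 0],
  [14, 9, 0],
  [16.2, 10.4, 0],
  [16.2, 10.4, 2.5],
  [16.2, 10.4, 2.5],
  [16.2, 10.4, 2.5],
], yaw=[0, 0, 0, 0, 0, 0, 0, 0, 0], jaw=[8, 8, 8, 8, 8, 8, 8, 8, 8])

```text
$: bad value
```

Call:
arm_command([
  [2, 1, 0],
  [5, 3, 0],
  [8, 5, 0],
  [11, 7, 0],
  [14, 9, 0],
  [16.2, 10.4, 0],
  [16.2, 10.4, 2.5],
  [16.2, 10.4, 2.5],
], yaw=[0, 0, 0, 0, 0, 0, 0, 0], jaw=[8, 8, 8, 8, 8, 8, 8, 8])

```text
time_s: 54.55
eef_pos: [0.4371, 0.0164, 0.3069]
orientation: [[-1.0, -0.002, -0.0], [-0.002, 1.0, 0.0], [0.0, 0.0, -1.0]]
force: [0.3, -1.1, -0.2]
width: 0.933
grip_force: 0.0
```

```bash
cat >> h.py <<'E'
def sil(im,cal,x,y,r,z0,z1,thr=95):
    """cylinder position from the dark silhouette's centroid (hole filled)"""
    from scipy.optimize import least_squares
    g=cv2.GaussianBlur(cv2.cvtColor(im,cv2.COLOR_BGR2GRAY),(0,0),1); h=cyl(cal,x,y,r,z0,z1)
    roi=np.zeros(g.shape,np.uint8); cv2.fillConvexPoly(roi,cyl(cal,x,y,r+.012,z0,z1).astype(int),255)
    m=((g<thr)&(roi>0)).astype(np.uint8)*255; m=cv2.morphologyEx(m,cv2.MORPH_OPEN,np.ones((3,3)))
    c=max(cv2.findContours(m,cv2.RETR_EXTERNAL,cv2.CHAIN_APPROX_NONE)[0],key=cv2.contourArea); c=cv2.convexHull(c)
    def cen(k): M=cv2.moments(k); return np.array([M["m10"]/M["m00"],M["m01"]/M["m00"]])
    t=cen(c); s=least_squares(lambda p:cen(cyl(cal,p[0],p[1],r,z0,z1))-t,[x,y],diff_step=1e-3)
    return s.x.round(4),"area obs/model",cv2.contourArea(c),cv2.contourArea(cyl(cal,*s.x,r,z0,z1))
E
python3 - <<'E'
from h import *
import pickle
c=pickle.load(open("w12.pkl","rb"));print("spigot",atz("",(325.25,266.5),.1,c),fitcyl(cv2.imread("pics/w12.png"),c,.6055,-.086,.0136,.05,.1))
c=P("wrist");im=camera("wrist");cv2.imwrite("pics/w13.png",im);pickle.dump(c,open("w13.pkl","wb"));print(sense()["eef_pos"])
for thr in (85,100,115):
  print(thr,sil(im,c,.437,.015,.027,0,.065,thr),sil(cv2.imread("pics/w11.png"),pickle.load(open("w11.pkl","rb")),.437,.015,.027,0,.065,thr))
g=proj("",[.437,.015,.065],c).astype(int);print(g,"gray bench/sleeve",cv2.cvtColor(im,cv2.COLOR_BGR2GRAY)[g[1]-60:g[1]+61:10,g[0]])
print("outer",fitcyl(im,c,.437,.015,.027,0,.065,6),"inner",fitcyl(im,c,.437,.015,.02,0,.065,6))
E
```

```text
spigot [ 0.60596371 -0.08553429  0.1       ] (array([ 0.6056, -0.0858]), np.float64(-119.9), -118.9)
[0.43779481 0.01606123 0.30812016]
85 (array([0.4378, 0.0167]), 'area obs/model', 5492.0, 5913.56319943117) (array([0.4376, 0.0167]), 'area obs/model', 2676.0, 2908.8624863070436)
100 (array([0.4378, 0.0168]), 'area obs/model', 5699.0, 5913.6478314446285) (array([0.4379, 0.0166]), 'area obs/model', 2817.0, 2909.3291192401666)
115 (array([0.4379, 0.0168]), 'area obs/model', 5978.5, 5913.761864250526) (array([0.4379, 0.0167]), 'area obs/model', 3018.0, 2909.3565755544696)
[319 253] gray bench/sleeve [123  35  36  67 124 124  70  39  38  57 120 128 126]
outer (array([0.4373, 0.0168]), np.float64(-147.9), -93.1) inner (array([0.4383, 0.0169]), np.float64(-126.5), -62.0)
```

Call:
arm_command([
  [0, 0.07, 3],
  [0, 0.07, 6],
  [0, 0.07, 9],
  [0, 0.07, 10.4],
  [0, 0.07, 10.4],
  [0, 0.07, 10.4],
], yaw=[0, 0, 0, 0, 0, 0], jaw=[8, 8, 8, 8, 8, 8])

```text
time_s: 55.2
eef_pos: [0.4392, 0.0162, 0.2054]
orientation: [[-1.0, -0.001, 0.001], [-0.001, 1.0, -0.0], [-0.001, -0.0, -1.0]]
force: [-0.3, -0.7, 0.4]
width: 0.933
grip_force: 0.0
```

```bash
python3 - <<'E'
from h import *
c=P("wrist");im=camera("wrist"); s=sense();print(s["eef_pos"],s["force"],s["width"])
print("outer",fitcyl(im,c,.4378,.0168,.027,0,.065,3),"inner",fitcyl(im,c,.4378,.0168,.02,0,.065,3))
E
```

```text
[0.43923266 0.01625837 0.205725  ] [-0.40385676  0.61280313 -0.15954568] 0.937349736465417
outer (array([0.4368, 0.0173]), np.float64(-104.8), -80.0) inner (array([0.438 , 0.0168]), np.float64(-103.3), -100.2)
```

Call:
arm_command([
  [0.14, 0.05, 0.2],
  [0.14, 0.05, 0.2],
  [0.14, 0.05, 0.2],
  [0.14, 0.05, 0.2],
  [0.14, 0.05, 0.2],
  [0.14, 0.05, 0.2],
  [0.14, 0.05, 0.2],
  [0.14, 0.05, 0.2],
], yaw=[0, 0, 0, 0, 0, 0, 0, 0], jaw=[8, 7, 6, 5.5, 5, 4.5, 4.5, 4.5])

```text
time_s: 56.05
eef_pos: [0.4375, 0.0168, 0.2028]
orientation: [[-1.0, -0.001, 0.001], [-0.001, 1.0, -0.0], [-0.001, -0.0, -1.0]]
force: [-2.0, -0.2, 8.1]
width: 0.624
grip_force: 63.4
```

Call:
arm_command([
  [0, 0, -0.5],
  [0, 0, -2],
  [0, 0, -5],
  [0, 0, -9],
  [0, 0, -14],
  [0, 0, -14],
  [0, 0, -14],
  [0, 0, -14],
], yaw=[0, 0, 0, 0, 0, 0, 0, 0], jaw=[4.5, 4.5, 4.5, 4.5, 4.5, 4.5, 4.5, 4.5])

```text
time_s: 56.85
eef_pos: [0.437, 0.0168, 0.3407]
orientation: [[-1.0, -0.001, -0.002], [-0.001, 1.0, 0.0], [0.002, 0.0, -1.0]]
force: [0.0, -1.0, -1.9]
width: 0.626
grip_force: 63.1
```

```bash
python3 - <<'E'
from h import *
c=P("wrist");im=camera("wrist");cv2.imwrite("pics/w14.png",im); s=sense();e=s["eef_pos"];print(e,s["force"],s["width"],s["grip_force"])
z=e[2]-.2037+.065
print("top z",z,"outer",fitcyl(im,c,e[0],e[1],.027,0,z,3),"inner",fitcyl(im,c,e[0],e[1],.02,0,z,3))
E
```

```text
[0.43700165 0.01682522 0.34045681] [ 0.32705919  1.51302908 -1.41809962] 0.6242154893501037 63.12893036752939
top z 0.2017568141819856 outer (array([0.4389, 0.0175]), np.float64(-96.1), -78.0) inner (array([0.4381, 0.0175]), np.float64(-112.0), -55.3)
```

Call:
arm_command([
  [-2, -1, 0],
  [-5, -3, 0],
  [-8, -5, 0],
  [-11, -7, 0],
  [-14, -9, 0],
  [-16, -10, 0],
  [-16.8, -10.3, 0],
  [-16.8, -10.3, 0],
], yaw=[0, 0, 0, 0, 0, 0, 0, 0], jaw=[4.5, 4.5, 4.5, 4.5, 4.5, 4.5, 4.5, 4.5])

```text
time_s: 57.7
eef_pos: [0.6056, -0.0862, 0.3404]
orientation: [[-1.0, -0.001, -0.002], [-0.001, 1.0, 0.0], [0.002, 0.001, -1.0]]
force: [0.1, 1.0, -1.6]
width: 0.626
grip_force: 63.2
```

Call:
arm_command([
  [0, 0, 1],
  [0, 0, 2],
  [0, 0, 2.8],
  [0, 0, 2.8],
  [0, 0, 2.8],
], yaw=[0, 0, 0, 0, 0], jaw=[4.5, 4.5, 4.5, 4.5, 4.5])

```text
time_s: 58.2
eef_pos: [0.6051, -0.0859, 0.3138]
orientation: [[-1.0, -0.001, -0.0], [-0.001, 1.0, 0.0], [0.0, 0.0, -1.0]]
force: [-0.2, 0.9, -0.6]
width: 0.623
grip_force: 63.2
```

```bash
python3 - <<'E'
from h import *
c=P("wrist");im=camera("wrist"); s=sense();e=s["eef_pos"];print(e,s["force"],s["width"],s["grip_force"])
z=e[2]-.2028+.065
print("top z",z,"outer",fitcyl(im,c,e[0],e[1],.027,0,z,3),"inner",fitcyl(im,c,e[0],e[1],.02,0,z,3))
sd=camera("side"); x0,y0=260,170;r=np.hstack([cv2.resize(im[160:460,170:470],(400,400)),cv2.resize(sd[y0:y0+110,x0+20:x0+130],(400,400))]);cv2.imwrite("pics/m15.png",r)
E
```

```text
[ 0.60519365 -0.08594363  0.31425562] [ 0.38716153 -0.03994562 -1.62414207] 0.6238636187422357 63.1729534920305
top z 0.1764556155075063 outer (array([ 0.6051, -0.0841]), np.float64(-107.4), -88.4) inner (array([ 0.6055, -0.0852]), np.float64(-100.3), -72.7)
```

View pics/m15.png

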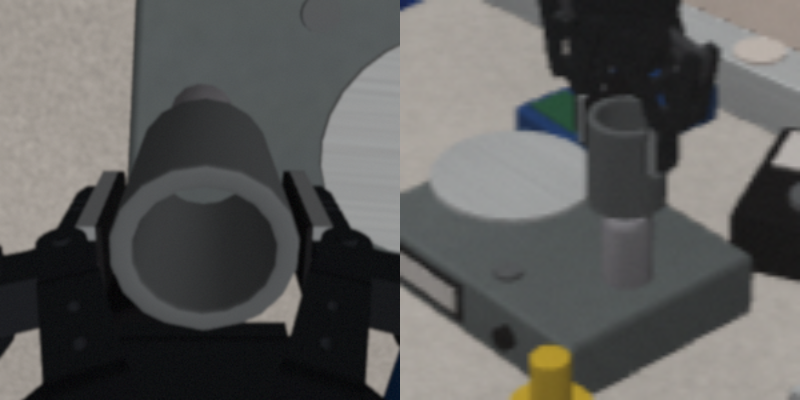

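The sleeve is held upright and lined up over the spigot (side crop: sleeve centre 627, spigot centre 628). Lower gently.

Call:
arm_command([
  [0, 0, 0.6],
  [0, 0, 0.9],
  [0, 0, 1.1],
  [0, 0, 1.3],
  [0, 0, 1.5],
  [0, 0, 1.7],
  [0, 0, 1.7],
], yaw=[0, 0, 0, 0, 0, 0, 0], jaw=[4.5, 4.5, 4.5, 4.5, 4.5, 4.5, 4.5])

```text
time_s: 59.0
eef_pos: [0.6052, -0.086, 0.2966]
orientation: [[-1.0, -0.001, -0.0], [-0.001, 1.0, 0.0], [0.0, 0.0, -1.0]]
force: [-0.5, -0.5, -1.3]
width: 0.625
grip_force: 63.2
```

Call:
arm_command([
  [0, 0, 0.5],
  [0, 0, 1],
  [0, 0, 1.5],
  [0, 0, 2],
  [0, 0, 2.5],
  [0, 0, 3],
  [0, 0, 3.5],
  [0, 0, 3.8],
], yaw=[0, 0, 0, 0, 0, 0, 0, 0], jaw=[4.5, 4.5, 4.5, 4.5, 4.5, 4.5, 4.5, 4.5])

```text
time_s: 59.8
eef_pos: [0.6052, -0.086, 0.2583]
orientation: [[-1.0, -0.001, -0.0], [-0.001, 1.0, 0.0], [0.0, 0.0, -1.0]]
force: [0.9, 0.5, -0.7]
width: 0.626
grip_force: 63.2
```

Call:
arm_command([
  [0, 0, 0.2],
  [0, 0, 0.4],
  [0, 0, 0.5],
  [0, 0, 0.5],
], yaw=[0, 0, 0, 0], jaw=[4.5, 4.5, 4.5, 4.5])

```text
time_s: 60.2
eef_pos: [0.6053, -0.086, 0.2539]
orientation: [[-1.0, -0.001, -0.0], [-0.001, 1.0, 0.0], [0.0, 0.0, -1.0]]
force: [-0.0, 0.4, -1.0]
width: 0.628
grip_force: 63.2
```

Call:
arm_command([
  [0, 0, 0.1],
  [0, 0, 0.2],
  [0, 0, 0.2],
  [0, 0, 0.2],
], yaw=[0, 0, 0, 0], jaw=[4.5, 4.5, 4.5, 4.5])

```text
time_s: 60.6
eef_pos: [0.6054, -0.0861, 0.2528]
orientation: [[-1.0, -0.001, 0.001], [-0.001, 1.0, -0.0], [-0.001, -0.0, -1.0]]
force: [-4.6, 0.6, 6.6]
width: 0.62
grip_force: 63.9
```

Seated (contact force at the expected height). Release and retreat.

Call:
arm_command([
  [0, 0, 0],
  [0, 0, 0],
  [0, 0, 0],
  [0, 0, 0],
  [0, 0, -2],
  [0, 0, -6],
  [0, 0, -10],
  [0, 0, -15],
], yaw=[0, 0, 0, 0, 0, 0, 0, 0], jaw=[5.5, 6, 6.8, 7, 7, 7, 7, 7])

```text
time_s: 61.4
eef_pos: [0.605, -0.086, 0.4022]
orientation: [[-1.0, -0.001, -0.002], [-0.001, 1.0, 0.0], [0.002, 0.0, -1.0]]
force: [-0.0, -0.5, 0.7]
width: 0.819
grip_force: 0.0
```

Call:
arm_command([
  [4, 0, 0],
  [8, 0, 0],
  [12, 0, 0],
  [12, 0, 0],
  [12, 0, 0],
], yaw=[0, 0, 0, 0, 0], jaw=[7, 7, 7, 7, 7])

```text
time_s: 61.9
eef_pos: [0.4848, -0.0862, 0.4025]
orientation: [[-1.0, -0.001, 0.002], [-0.001, 1.0, -0.0], [-0.002, -0.0, -1.0]]
force: [-0.0, -0.6, 0.4]
width: 0.821
grip_force: 0.0
```

```bash
python3 - <<'E'
from h import *
c=P("wrist");im=camera("wrist"); s=sense();print(s["eef_pos"],s["force"])
print("z.115 outer",fitcyl(im,c,.6056,-.0858,.027,.05,.115,4),"inner",fitcyl(im,c,.6056,-.0858,.02,.05,.115,4))
sd=camera("side");cv2.imwrite("pics/s16.png",sd)
print(spot_point("sleeve","side")[:1],proj("side",[.6056,-.0858,.05]))
cs=P("side")
for z in (.105,.11,.115,.12,.125): print(z,fitcyl(sd,cs,.6056,-.0858,.027,.05,z,0)[2],fitcyl(sd,cs,.6056,-.0858,.02,.05,z,0)[2])
for k in ("large","medium","small"): print(k,[(np.round(x["point"]),round(x["conf"],2)) for x in recognise(k,"side")[:3]])
E
```

```text
[ 0.48546213 -0.08616668  0.40221971] [-0.18044381  0.24592701  0.04184075]
z.115 outer (array([ 0.6069, -0.0952]), np.float64(-115.0), -78.7) inner (array([ 0.6057, -0.0853]), np.float64(-115.0), -112.6)
[{'point': [343.0, 246.1], 'conf': 0.66}] [341.19897102 245.12933142]
0.105 -105.2 -49.5
0.11 -180.0 -95.4
0.115 -208.4 -161.8
0.12 -145.8 -211.9
0.125 -161.1 -163.1
large [(array([197., 219.]), 0.71)]
medium [(array([415., 341.]), 0.88), (array([226., 208.]), 0.67), (array([319., 287.]), 0.63)]
small [(array([252., 198.]), 0.68)]
```

The sleeve is home: its rim fits at z≈0.115 and its foot is at the expected pixel. The three weights are still in the tray.

```bash
python3 -c "
from workcell import sign_off
print(sign_off())"
```

```text
the job is handed in; nothing more can be done
None
```

I weighed all three weights in order (large, medium, small), each alone on the middle of the pan with over 3 s to settle, and stood them upright in the tray. The sleeve is fully home on the spigot by contact force and camera check, and the job is handed in at about 62 s of the 210 s limit.

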